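# Clamp the dental models, blow them clean and set them out

## Robot

A 7-joint arm with a two-finger parallel gripper is mounted at the origin on a cart in front of the work surface, level with it; the furniture and walls round the work are solid. World frame = base frame: x ahead of the robot, y to its left, z up, the work surface at z = 0. Lengths are in m, angles in degrees, forces in N, time in s.
With the tool pointing down it reaches from about 0.425 to 0.875 m from the base axis. Payload 4.7 kg.
Tool frame: the origin (TCP) lies at the very end of the fingers, on their centre line; the grasp point (between the pads) lies 19 mm behind it; z points along the fingers, y is the direction in which the jaws open and shut (so a half turn about z gives the same grasp; the last joint's range is limited). The gripper opens to 87 mm and grips with 3 to 60 N. Pads are 19 mm wide; open, the fingers measure 117 mm over their backs; the gripper's body (75 mm by 190 mm) begins 51 mm behind the grasp point.
Start: joints at [76.553, 18.392, -4.016, 83.108, 1.295, 78.541, -3.26], TCP at [0.16, -0.63, 0.223] pointing down, gripper open.
Joint ranges: [-163.93, 163.93], [-17.29, 119.83], [-79.2, 71.16], [3.27, 140.29], [-89.18, 269.18], [5.43, 117.66], [-154.24, 154.24]. Speed limits (degrees/s): [147.25, 147.25, 180, 180, 180, 180, 180].

## Interface

Orientations are given as [roll, pitch, yaw] about the fixed x, y, z axes, in that order (R = Rz(yaw) Ry(pitch) Rx(roll)).
In Python, from cell import * gives the robot as it stands.
- The arm moves only by the tool arm_command, never from a script. Its argument "targets" is a list that holds one entry, the list of rows, each a list of 7 numbers: the shift along the tool's x, y, z in m, then the turn, a rotation vector about the tool's x, y, z in degrees, then the gripper's target within -1 to 1 (shut at 1, half-way at 0, fully open at -1). In form: [[[tx, ty, tz, rx, ry, rz, claw], ...]]. A call has 1 to 10 rows; each row is the pose to reach, as a shift and turn from the pose commanded when the call began, along the tool's axes at that moment; what a row does not reach only later rows make up. A row lasts 1/10 s, in which the tool goes at most 50 mm and 8.59 degrees, less where a joint would pass 70% of its speed; a pose out of reach is approached as far as the arm can. A call with a gripper value outside its range is refused whole. The fingers move at their own pace and stop on an object; "newtons" is the grip in N (left out, the last holds). Time passes only in rows, so rows that repeat a pose let the fingers close. It gives the time, the measured TCP pose, the force and the opening at its end, in the units of the state.
- get_obs(): the state, without advancing time (a new reading comes with each control period).
- read_camera(name): name is "scene" or "side" or "wrist"; returns a dict with "img" (420x560x3 uint8, red, green, blue), "z_map" (420x560 float32, m along the optical axis (not along the pixel's ray), 0 where there is no reading), "K" (3x3 intrinsics, pixels), "origin" and "attitude" of the camera in the world. Camera axes: x right, y down, z forward; pixel columns grow to the right and rows downward; lengths in m; the calibration is good to about 2 mm. A picture is of the moment at which its call begins.
- sign_off(): hands the job in, once; it reports no verdict.
Trained networks look in the newest picture that a camera, given by its name, has taken for a name from the list of things; names that differ only in an ending like _2 or _b are one class to them, and where a whole thing is asked for, a point or a joint stands for the part that bears it (a point fixed in the world has none). Each returns a list of dicts, best first, with "conf" (0 to 1); they miss things now and then, are a little off and sometimes report something else, mostly with a low value. They report only what shows in the picture. A call takes as long as a camera call. They do not tell look-alikes from the thing itself.
- search_frame(thing, camera): "position" ([column, row] in pixels, amid what is visible of it).
The state is a dict: "time_s": time; "qpos": joint angles; "joint_velocities": joint speeds; "effort": joint torques, N m; "tool_pos": TCP position; "tool_rot": TCP orientation; "force": force on the tool from outside, world axes, zero at the start; "wrist_torque": the same for the moment, N m; "grip_width": finger opening in m.
Only numpy, scipy, OpenCV 4.12 (cv2) and the standard library are available. Lean on these libraries where they do the work, as an engineer would, in place of code of your own. Each camera call takes 0.05 s, during which the arm holds its last target.

## Task

Clamp every stone model on the bench in a bay of its own on the rail: press the orange sprung jaw back, slip the model down in front of it so that it sits flat on the rail with its flat heel against the jaw and its curved front behind the low stop. With all of them clamped, press the air can's red cap fully down for a moment and let it spring back up; then take the models out again and leave them all standing upright on the blue mat, side by side.

Things in the scene. Friction and masses are not known exactly. Their poses are not given: they have to be found in the camera images.
- model_work_mid (a point): Tan stone dental model (D-shaped block, teeth round its curved edge), 54 (x) x 60 (y) x 28 (z) mm, about 75 g, solid; may be absent. This point is its centre, half-way up (14 mm over its underside). Own z is up as it stands; own x points from the flat heel to the curved front. Grip it across own y, 58 mm wide.
- model_work_heel (a point): Middle of the flat heel face of the tan model, 27 mm from its centre, half-way up; may be absent.
- model_work: The same tan model; origin at the centre of its underside, same axes; may be absent.
- stone_arch_mid (a point): Off-white stone dental model (D-shaped block, teeth round its curved edge), 54 (x) x 60 (y) x 28 (z) mm, about 75 g, solid; may be absent. This point is its centre, half-way up (14 mm over its underside). Own z is up as it stands; own x points from the flat heel to the curved front. Grip it across own y, 58 mm wide.
- stone_arch_heel (a point): Middle of the flat heel face of the off-white model, 27 mm from its centre, half-way up; may be absent.
- stone_arch: The same off-white model; origin at the centre of its underside, same axes; may be absent.
- model_upper_mid (a point): Pink stone dental model (D-shaped block, teeth round its curved edge), 54 (x) x 60 (y) x 28 (z) mm, about 75 g, solid; may be absent. This point is its centre, half-way up (14 mm over its underside). Own z is up as it stands; own x points from the flat heel to the curved front. Grip it across own y, 58 mm wide.
- model_upper_heel (a point): Middle of the flat heel face of the pink model, 27 mm from its centre, half-way up; may be absent.
- model_upper: The same pink model; origin at the centre of its underside, same axes; may be absent.
- clamp_rail: Clamping rail, fixed: aluminium bar 325 mm long (x), 44 mm wide (y), its flat seat 28 mm above the bench. Origin under its middle, at bench level. Bays a, b, c follow one another along its +x at x = -105, 0, +105 mm, all alike, each with a low fixed stop on the -x side and an orange sprung jaw on the +x side. The long sides are open, so fingers can straddle the bar.
- bay_a (a point): Bay a: point on the seat at the centre of a clamped model; x along the rail, from stop to jaw, z up. Stop: face at x = -27 mm, 10 mm thick, 10 mm high over the seat. Jaw face: x = +19 mm when free, so the free gap is 46 mm. Spring housing behind the jaw: x = +51 to +61 mm, 34 mm high over the seat; the neighbouring bay's housing, if any, ends at x = -44 mm.
- jaw_a (a joint): Orange sprung jaw of bay a, 10 mm thick, 40 mm wide, 30 mm high over the seat: m pressed back along the bay's +x, 0 = free, 0.018 = fully back (gap 64 mm), about 0.008 with a model clamped. The spring pushes with 3 N at 0 and 6.6 N at 0.018 and shuts the jaw at once when let go.
- bay_b (a point): Bay b: point on the seat at the centre of a clamped model; x along the rail, from stop to jaw, z up. Stop: face at x = -27 mm, 10 mm thick, 10 mm high over the seat. Jaw face: x = +19 mm when free, so the free gap is 46 mm. Spring housing behind the jaw: x = +51 to +61 mm, 34 mm high over the seat; the neighbouring bay's housing, if any, ends at x = -44 mm.
- jaw_b (a joint): Orange sprung jaw of bay b, 10 mm thick, 40 mm wide, 30 mm high over the seat: m pressed back along the bay's +x, 0 = free, 0.018 = fully back (gap 64 mm), about 0.008 with a model clamped. The spring pushes with 3 N at 0 and 6.6 N at 0.018 and shuts the jaw at once when let go.
- bay_c (a point): Bay c: point on the seat at the centre of a clamped model; x along the rail, from stop to jaw, z up. Stop: face at x = -27 mm, 10 mm thick, 10 mm high over the seat. Jaw face: x = +19 mm when free, so the free gap is 46 mm. Spring housing behind the jaw: x = +51 to +61 mm, 34 mm high over the seat; the neighbouring bay's housing, if any, ends at x = -44 mm.
- jaw_c (a joint): Orange sprung jaw of bay c, 10 mm thick, 40 mm wide, 30 mm high over the seat: m pressed back along the bay's +x, 0 = free, 0.018 = fully back (gap 64 mm), about 0.008 with a model clamped. The spring pushes with 3 N at 0 and 6.6 N at 0.018 and shuts the jaw at once when let go.
- air_cap_top (a point): Centre of the flat top of the red cap (31 mm across) of the compressed-air can, 138 mm above the bench when up; z up. The can (50 mm across, white and green, in a black 68 mm foot) is fixed to the bench beside bay c, on the rail's +y side, about 150 mm from the rail, its nozzle aimed at the rail.
- air_cap (a joint): Sprung red cap of the air can: m pressed down, 0 = up, 0.006 = fully down (takes 4.5 N); it springs back by itself.
- mat_top (a point): Centre of the top face of the blue mat with black edge, 260 (its x) x 110 (its y) x 4 mm, fixed on the bench; z up. Nothing stands on it at the start.
Not all that is in view belongs to the job. What is shaped like the model_upper but yellow is not meant.

How it is judged:
By the outcome, as a careful person would: the job done as asked, in the order asked, and still so for the second after the job is handed in, with the robot touching nothing.
Of model_work, stone_arch, model_upper only 2 to 3 are there at a start; the rules pass over those that are not, and their reading is None.
At some moment in a run one of model_work, stone_arch, model_upper may be knocked a few centimetres aside while the robot is not near it.
It also fails if it takes over 210 s, if anything falls off the work surface, if the arm or the gripper's body presses on something with over 40 N, if the wrist force passes 120 N, or if a joint passes its speed limit or range.

## Working session

There is one attempt and no reset: what is moved stays moved. The work goes in short steps, Python scripts to look and compute and a tool call to move; the robot and the scene stay as the last step left them, time stands still between calls to the robot, and variables do not carry over. Pictures are saved under pics/ and viewed, and the job is handed in when it is done.

Besides the shell and the picture viewer there is one more tool, called after ">>>" by a JSON object that holds its "fn" and its "kwargs". arm_command: Moves the arm, as the interface text tells. Its arguments: {"type":"object","properties":{"targets":{"type":"array","items":{"type":"array","items":{"type":"array","items":{"type":"number"}}}},"newtons":{"type":"number"}},"required":["targets"]}

```bash
ls; mkdir -p pics; cat > h.py <<'E'
from cell import *
import numpy as np, cv2
from scipy.spatial.transform import Rotation as R
def shot(name,fn=None):
    c=read_camera(name)
    if fn: cv2.imwrite('pics/'+fn+'.png',c['img'][:,:,::-1])
    return c
def world(c,u,v,z=None):
    K=np.array(c['K']);d=c['z_map'][int(round(v)),int(round(u))] if z is None else z
    p=np.array([(u-K[0,2])/K[0,0]*d,(v-K[1,2])/K[1,1]*d,d])
    return att(c)@p+np.array(c['origin'])
def att(c):
    a=np.array(c['attitude'])
    return a if a.shape==(3,3) else R.from_euler('xyz',a,degrees=True).as_matrix()
def cloud(c):
    K=np.array(c['K']);d=c['z_map'];h,w=d.shape
    u,v=np.meshgrid(np.arange(w),np.arange(h))
    p=np.stack([(u-K[0,2])/K[0,0]*d,(v-K[1,2])/K[1,1]*d,d],-1)
    return p@att(c).T+np.array(c['origin'])
E
python3 - <<'E'
from h import *
print(get_obs())
for n in ['scene','side','wrist']:
    c=shot(n,n+'0'); print(n,c['K'],c['origin'],c['attitude'])
    for t in ['model_work','stone_arch','model_upper','clamp_rail','jaw_a','air_cap','mat_top']:
        try: print(t,[(np.round(r['position']),round(r['conf'],2)) for r in search_frame(t,n)])
        except Exception as e: print(t,e)
E
```

```text
pics
{'time_s': 0.0, 'qpos': array([76.55331699, 18.44112126, -4.016913  , 83.17368504,  1.29652237,
       78.54155756, -3.26114765]), 'joint_velocities': array([-0.01198805, -0.05922343,  0.04795485, -0.00715973, -0.06231478,
       -0.03976829, -0.05396443]), 'effort': array([ 2.57635120e-04, -4.91281378e+01, -4.03906172e-01, -3.12524414e+01,
       -6.40070345e-02,  4.38169297e-02,  1.76321860e-04]), 'tool_pos': array([ 0.15986995, -0.62946521,  0.22144902]), 'tool_rot': array([-1.79888970e+02,  6.76856665e-03,  1.42568796e+01]), 'force': array([-0.0475176 ,  0.61017985,  0.66336405]), 'wrist_torque': array([ 0.00875637, -0.03447038,  0.0529264 ]), 'grip_width': 0.08668994675446154}
scene [[440.17118207   0.         280.50253485]
 [  0.         440.17118207 204.94202977]
 [  0.           0.           1.        ]] [-0.27930869  0.79274067  0.89080609] [-129.18928089    0.81339446 -125.11392283]
model_work [(array([236., 236.]), 0.71)]
stone_arch []
model_upper [(array([260., 267.]), 0.74), (array([146., 314.]), 0.69), (array([365., 217.]), 0.52)]
clamp_rail [(array([383., 177.]), 
[... 448 characters left out ...]
0.72918739 -153.06567174]
model_work [(array([234., 249.]), 0.82)]
stone_arch []
model_upper [(array([199., 333.]), 0.76), (array([321., 205.]), 0.68), (array([276., 264.]), 0.64), (array([305., 189.]), 0.45)]
clamp_rail [(array([314., 176.]), 0.68)]
jaw_a [(array([313., 174.]), 0.44), (array([293., 166.]), 0.43)]
air_cap [(array([279., 161.]), 0.36)]
mat_top [(array([272., 234.]), 0.74)]
wrist [[368.03294747   0.         273.36813546]
 [  0.         368.03294747 208.06267172]
 [  0.           0.           1.        ]] [ 0.23569674 -0.61122591  0.3847956 ] [ 1.63531960e+02  1.72433649e-02 -7.56818254e+01]
model_work []
stone_arch []
model_upper []
clamp_rail []
jaw_a []
air_cap []
mat_top []
```

View pics/scene0.png

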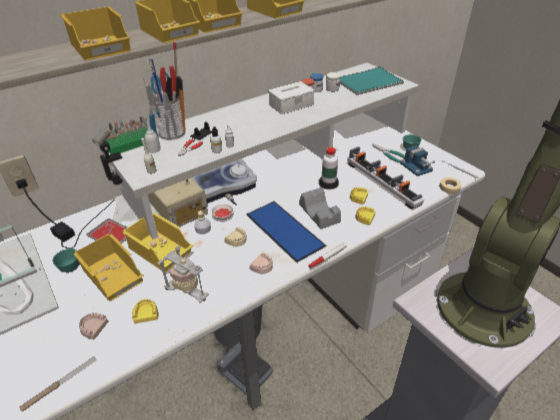

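View pics/side0.png

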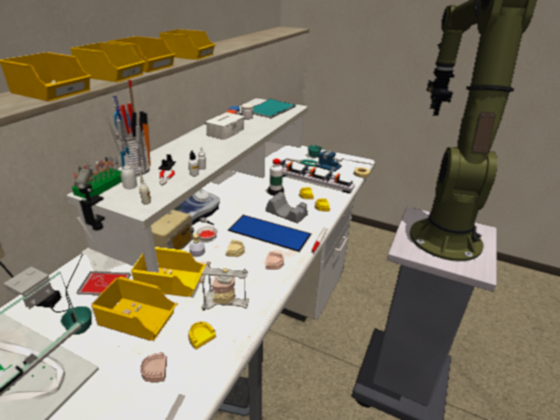

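View pics/wrist0.png

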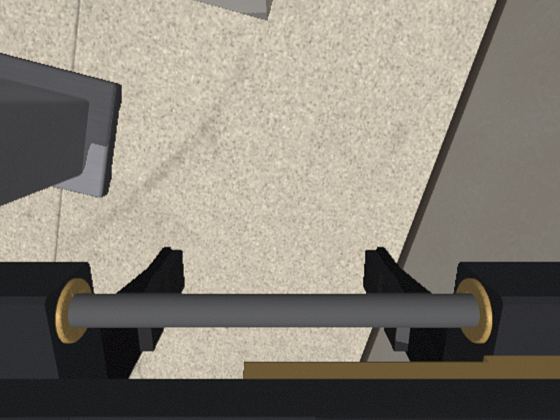

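```bash
python3 - <<'E'
from h import *
c=shot('scene');s=shot('side')
for n,u,v in [('tan',236,236),('pink',262,263),('pinkfar',93,324),('yel',145,311),('yel2',365,215),('yel3',360,195),('cap',331,152),('mat',284,229),('matA',247,207),('matB',284,257),('matC',325,248),('matD',288,203),('rail1',351,156),('rail2',418,199),('grey',318,208),('art',184,278)]:
    print(n,np.round(world(c,u,v),3))
for n,u,v in [('tan',235,248),('pink',275,260),('pinkfar',154,367),('cap',277,162),('mat',270,232)]:
    print(n,np.round(world(s,u,v),3))
i=c['img'][120:300,200:460];cv2.imwrite('pics/sc_crop.png',cv2.resize(i,None,fx=3,fy=3,interpolation=cv2.INTER_CUBIC)[:,:,::-1])
i=c['img'][290:350,60:180];cv2.imwrite('pics/far_crop.png',cv2.resize(i,None,fx=5,fy=5,interpolation=cv2.INTER_CUBIC)[:,:,::-1])
E
```

```text
tan [0.566 0.372 0.015]
pink [0.433 0.368 0.014]
pinkfar [0.506 0.804 0.011]
yel [0.469 0.688 0.012]
yel2 [0.417 0.002 0.012]
yel3 [ 0.498 -0.053  0.014]
cap [ 0.61  -0.016  0.134]
mat [ 0.523  0.231 -0.001]
matA [ 0.677  0.266 -0.001]
matB [ 0.43   0.298 -0.003]
matC [ 0.391  0.181 -0.003]
matD [0.615 0.15  0.   ]
rail1 [ 0.661 -0.158  0.038]
rail2 [ 0.364 -0.172  0.027]
grey [0.53  0.095 0.01 ]
art [0.455 0.58  0.073]
tan [0.569 0.374 0.015]
pink [0.435 0.37  0.016]
pinkfar [0.506 0.81  0.016]
cap [ 0.617 -0.011  0.135]
mat [0.521 0.232 0.002]
```

View pics/sc_crop.png

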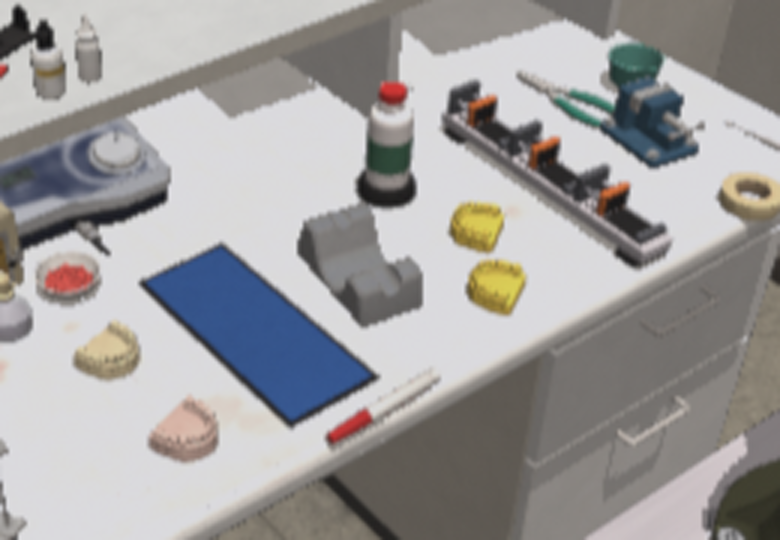

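View pics/far_crop.png

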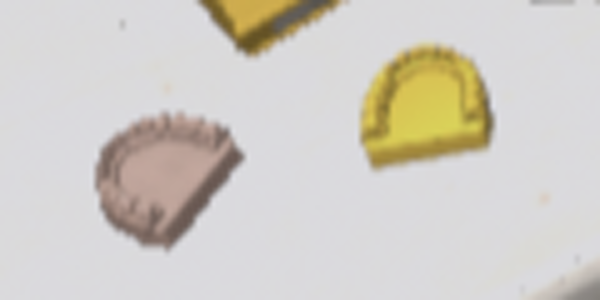

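```bash
cat >> h.py <<'E'
def plan(p,yaw,claw=-1,rows=None):
    """print shift/turn in tool frame from measured pose to world p (down tool, yaw)"""
    o=get_obs();Rt=R.from_euler('xyz',o['tool_rot'],degrees=True)
    d=Rt.inv().apply(np.array(p)-o['tool_pos'])
    best=None
    rv=(Rt.inv()*R.from_euler('xyz',[180,0,yaw],degrees=True)).as_rotvec(degrees=True)
    n=max(np.linalg.norm(d)/.05,np.linalg.norm(rv)/8.59)
    print('shift',np.round(d,4),'turn',np.round(rv,2),'minrows',round(n,1),'q1,q7',o['qpos'][[0,6]].round(),'pos',o['tool_pos'].round(4),'yaw',o['tool_rot'].round(2))
E
python3 - <<'E'
from h import *
for n in ['scene','side']:
    P=cloud(shot(n)).reshape(-1,3)
    m=(P[:,2]>.08)&(P[:,0]>.2)&(P[:,0]<1)&(abs(P[:,1])<.6)
    Q=P[m]
    H,_,_=np.histogram2d(Q[:,0],Q[:,1],bins=[np.arange(.2,1.01,.1),np.arange(-.6,.61,.1)])
    print(H.astype(int))
    for x in np.arange(.3,1,.1):
        q=Q[(Q[:,0]>x)&(Q[:,0]<x+.1)]
        if len(q):print(x,q.min(0).round(3),q.max(0).round(3))
plan([.5,-.05,.35],90)
E
```

```text
[[   0    0    0    0    0    0    0    0    0    0    0    0]
 [   0    0    0    0    0    0    0    0    0    0    0    0]
 [   0    0    0    0    0    0    0    0    0    0    0  466]
 [   0    0    0    0    0   21    0    0    0    0    0  130]
 [   9  102  112  113  128  348  142  137  159  168  172  175]
 [  31  618  419  436  649  524  516  592  644  951 1602 1385]
 [   8  243  293  501  463  664  742  444  347 1275 1368 1179]
 [1136 1359 1469 1473 1767 1937 2319 2808 2956 1827 3172 3556]]
0.4 [0.421 0.54  0.08 ] [0.5   0.6   0.126]
0.5 [ 0.5   -0.036  0.08 ] [0.6   0.599 0.11 ]
0.6000000000000001 [ 0.6   -0.509  0.08 ] [0.7   0.589 0.204]
0.7000000000000002 [ 0.7   -0.512  0.08 ] [0.8   0.589 0.306]
0.8000000000000003 [ 0.8   -0.513  0.081] [0.9   0.6   0.385]
0.9000000000000001 [ 0.9   -0.6    0.082] [1.   0.6  0.53]
[[   7    0    0    0    0    0    0    0    0    0    0    0]
 [   0    0    0    0    0    0    0    0    0    0    0    0]
 [   0    0    0    0    0    0    0    0    0    0    0  476]
 [   0    0    0    0    0    0    0    0    0    0    0  126]
 [   0    6    4    3    6  177   25    8   11   14   17   15]
 [  10  339  242  261  383  398  376  446  493  859 1358 2088]
 [   0  118  146  295  172  396  615  259  285  929 1372 1633]
 [ 557  675  681  766 1006 1251 1506 2003 1601 1727 3210 4374]]
0.4 [0.422 0.542 0.08 ] [0.5   0.6   0.126]
0.5 [0.5   0.553 0.082] [0.539 0.6   0.11 ]
0.6000000000000001 [ 0.601 -0.488  0.08 ] [0.7   0.584 0.203]
0.7000000000000002 [ 0.7   -0.512  0.08 ] [0.8   0.593 0.306]
0.8000000000000003 [ 0.8   -0.496  0.08 ] [0.9   0.6   0.385]
0.9000000000000001 [ 0.9  -0.6   0.08] [1.    0.6   0.524]
shift [ 0.4723 -0.4784 -0.1274] turn [  0.     0.   -75.74] minrows 13.7 q1,q7 [77. -3.] pos [ 0.16   -0.63    0.2226] yaw [180.     0.    14.26]
```

>>> {"fn": "arm_command", "kwargs": {"targets": [[[0,0,-0.05,0,0,0,-1],[0.05,-0.05,-0.09,0,0,-8,-1],[0.09,-0.09,-0.12,0,0,-16,-1],[0.13,-0.13,-0.127,0,0,-24,-1],[0.17,-0.17,-0.127,0,0,-32,-1],[0.2,-0.2,-0.127,0,0,-40,-1],[0.24,-0.24,-0.127,0,0,-48,-1],[0.28,-0.28,-0.127,0,0,-56,-1],[0.31,-0.31,-0.127,0,0,-64,-1],[0.34,-0.34,-0.127,0,0,-72,-1]]]}}

```text
time_s: 2.4
tool_pos: [0.383, -0.2544, 0.3497]
tool_rot: [180.0, 0.1, 86.6]
force: [0.4, -0.3, -0.1]
grip_width: 0.0869
```

```bash
python3 -c "
from h import *
plan([.5,-.05,.35],90)"
```

```text
shift [ 0.211   0.1046 -0.0005] turn [ 0.04  0.07 -3.43] minrows 4.7 q1,q7 [58. 30.] pos [ 0.383  -0.2544  0.3497] yaw [1.7996e+02 7.0000e-02 8.6570e+01]
```

>>> {"fn": "arm_command", "kwargs": {"targets": [[[0.045,0.025,0,0,0,-1,-1],[0.09,0.045,0,0,0,-2,-1],[0.13,0.065,0,0,0,-3,-1],[0.17,0.085,0,0,0,-3.4,-1],[0.211,0.105,0,0,0,-3.4,-1],[0.211,0.105,0,0,0,-3.4,-1],[0.211,0.105,0,0,0,-3.4,-1]]]}}

```text
time_s: 3.1
tool_pos: [0.501, -0.0516, 0.3493]
tool_rot: [-180.0, 0.0, 89.8]
force: [-0.3, -0.9, 0.7]
grip_width: 0.0871
```

```bash
python3 -c "
from h import *
c=shot('wrist','w1')
print(c['origin'],c['attitude'])
np.savez('w1.npz',**{k:np.array(v) for k,v in c.items()})
for t in ['clamp_rail','jaw_a','air_cap','air_cap_top','model_upper','stone_arch']:
    print(t,[(np.round(r['position']),round(r['conf'],2)) for r in search_frame(t,'wrist')])
plan([.5,.3,.35],90)"
```

```text
[0.5014944  0.02591522 0.51145128] [ 1.63551222e+02  2.38854315e-02 -1.05206627e-01]
clamp_rail [(array([282., 243.]), 0.59)]
jaw_a [(array([221., 248.]), 0.71), (array([379., 243.]), 0.57), (array([297., 253.]), 0.56)]
air_cap [(array([396., 152.]), 0.94)]
air_cap_top [(array([280., 244.]), 0.64), (array([390., 152.]), 0.63), (array([298., 257.]), 0.18)]
model_upper [(array([278., 157.]), 0.8), (array([212., 119.]), 0.63)]
stone_arch []
shift [ 0.3537 -0.0034 -0.0008] turn [-0.    0.02 -0.46] minrows 7.1 q1,q7 [46.  3.] pos [ 0.5006 -0.0537  0.3493] yaw [-1.800e+02  2.000e-02  8.954e+01]
```

View pics/w1.png

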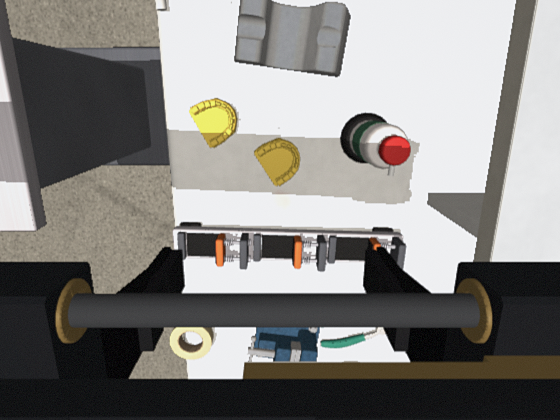

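```bash
cat > rail.py <<'E'
from h import *
import sys
def jaws(c):
    P=cloud(c);hsv=cv2.cvtColor(c['img'],cv2.COLOR_RGB2HSV)
    m=((hsv[...,0]>4)&(hsv[...,0]<16)&(hsv[...,1]>170)&(hsv[...,2]>120)&(P[...,0]>.3)&(P[...,0]<.72)&(P[...,1]<-.1)&(P[...,1]>-.25)).astype(np.uint8)
    n,l,s,ce=cv2.connectedComponentsWithStats(m)
    for i in range(1,n):
        if s[i,4]<25: continue
        q=P[l==i]; top=q[q[:,2]>np.percentile(q[:,2],90)-.004]
        print('jaw px',ce[i].round(),s[i,4],'topz',np.percentile(q[:,2],90).round(4),'xmin/max',top[:,0].min().round(4),top[:,0].max().round(4),'y',top[:,1].min().round(4),top[:,1].max().round(4),'mean',top.mean(0).round(4))
def red(c):
    P=cloud(c);hsv=cv2.cvtColor(c['img'],cv2.COLOR_RGB2HSV)
    m=((hsv[...,0]<4)|(hsv[...,0]>174))&(hsv[...,1]>150)&(P[...,2]>.12)&(P[...,2]<.15)&(P[...,0]<.7)&(P[...,1]>-.1)&(P[...,1]<.1)
    q=P[m]; z=np.median(q[:,2]); q=q[abs(q[:,2]-z)<.003]
    print('cap n',len(q),'z',z,'mid',(q.min(0)+q.max(0))/2,'ext',np.ptp(q,0),'mean',q.mean(0))
def railtop(c):
    P=cloud(c)
    q=P[(P[...,0]>.3)&(P[...,0]<.72)&(P[...,1]<-.1)&(P[...,1]>-.25)&(P[...,2]>.022)&(P[...,2]<.034)]
    print('seat n',len(q),'z',np.median(q[:,2]),cv2.minAreaRect((q[:,:2]*1000).astype(np.float32)))
E
python3 - <<'E'
from rail import *
d=np.load('w1.npz');c={k:d[k] for k in d}
jaws(c);red(c);railtop(c)
i=c['img'][200:300,160:430];cv2.imwrite('pics/w1c.png',cv2.resize(i,None,fx=2.9,fy=2.9,interpolation=cv2.INTER_CUBIC)[:,:,::-1])
E
```

```text
jaw px [219. 252.] 179 topz 0.0593 xmin/max 0.4237 0.4331 y -0.1876 -0.1509 mean [ 0.4286 -0.1691  0.0582]
jaw px [297. 254.] 167 topz 0.0591 xmin/max 0.5285 0.5377 y -0.1916 -0.1547 mean [ 0.5329 -0.173   0.0581]
jaw px [376. 246.] 28 topz 0.0592 xmin/max 0.6344 0.6411 y -0.1651 -0.1578 mean [ 0.6372 -0.1608  0.0577]
cap n 634 z 0.13839098769823127 mid [ 0.6247373  -0.02413515  0.1382097 ] ext [0.02832132 0.02745744 0.00550026] mean [ 0.62435218 -0.02385833  0.13842994]
seat n 4099 z 0.028275915335539248 ((520.7412719726562, -173.7143096923828), (44.321624755859375, 323.654052734375), 88.275390625)
```

View pics/w1c.png

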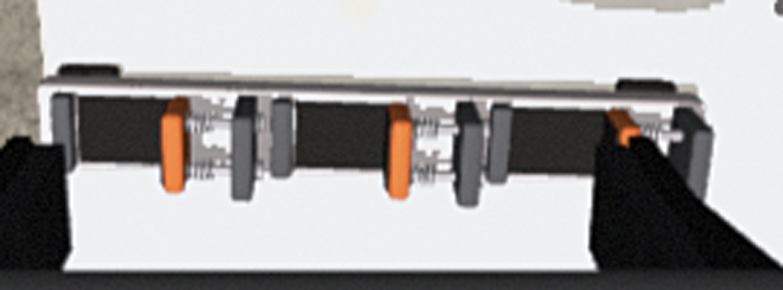

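>>> {"fn": "arm_command", "kwargs": {"targets": [[[0.05,0,0,0,0,0,-1],[0.1,0,0,0,0,0,-1],[0.15,0,0,0,0,0,-1],[0.2,0,0,0,0,0,-1],[0.25,0,0,0,0,0,-1],[0.3,0,0,0,0,0,-1],[0.33,0,0,0,0,0,-1],[0.35,0,0,0,0,0,-1],[0.35,0,0,0,0,0,-1],[0.35,0,0,0,0,0,-1]]]}}

```text
time_s: 4.45
tool_pos: [0.5031, 0.2967, 0.349]
tool_rot: [-180.0, 0.0, 89.6]
force: [0.3, 0.1, -1.2]
grip_width: 0.087
```

```bash
python3 -c "
from h import *
c=shot('wrist','w2')
np.savez('w2.npz',**{k:np.array(v) for k,v in c.items()})
for t in ['mat_top','model_work','model_upper','stone_arch']:
    print(t,[(np.round(r['position']),round(r['conf'],2)) for r in search_frame(t,'wrist')])
print(get_obs()['tool_pos'],get_obs()['qpos'].round())"
```

```text
mat_top [(array([325., 104.]), 0.69), (array([289., 200.]), 0.61)]
model_work [(array([328., 102.]), 0.83)]
model_upper [(array([224., 109.]), 0.8), (array([221., 344.]), 0.73), (array([281., 356.]), 0.66)]
stone_arch []
[0.50360313 0.29577394 0.34939683] [ 14.  16. -59.  79.  14.  92. -44.]
```

View pics/w2.png

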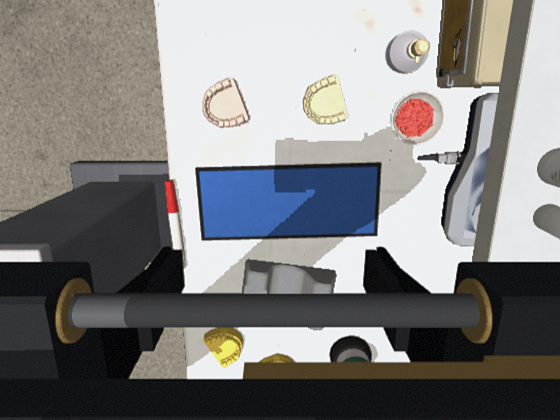

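```bash
cat > mod.py <<'E'
from h import *
def models(c,win=(.33,.75,-.3,.5),zmin=.012,zmax=.06):
    """colour-blind: D-shaped tops; prints pose by template fit of footprint"""
    P=cloud(c)
    m=((P[...,2]>zmin)&(P[...,2]<zmax)&(P[...,0]>win[0])&(P[...,0]<win[1])&(P[...,1]>win[2])&(P[...,1]<win[3])).astype(np.uint8)
    n,l,s,ce=cv2.connectedComponentsWithStats(m)
    for i in range(1,n):
        if s[i,4]<400: continue
        q=P[l==i]
        r=cv2.minAreaRect((q[:,:2]*1000).astype(np.float32))
        col=c['img'][l==i].mean(0).round()
        bx=cv2.boxPoints(r)
        print('px',ce[i].round(),'n',s[i,4],'rect c',np.round(r[0],1),'sz',np.round(r[1],1),'ang',round(r[2],1),'z',np.percentile(q[:,2],[5,50,95,99]).round(4),'col',col)
E
python3 - <<'E'
from mod import *
d=np.load('w2.npz');c={k:d[k] for k in d}
models(c,(.33,.72,.1,.5))
P=cloud(c)
hsv=cv2.cvtColor(c['img'],cv2.COLOR_RGB2HSV)
m=(hsv[...,0]>105)&(hsv[...,0]<120)&(hsv[...,1]>150)&(P[...,1]>.1)&(P[...,0]<.7)
q=P[m];print('mat',len(q),np.median(q[:,2]),cv2.minAreaRect((q[:,:2]*1000).astype(np.float32)))
q=P[(abs(P[...,2])<.02)&(P[...,0]>.35)&(P[...,0]<.6)&(P[...,1]>.3)];print('bench z',np.median(q[:,2]))
d=np.load('w1.npz');c={k:d[k] for k in d}
P=cloud(c)
s=P[(P[...,1]>-.176)&(P[...,1]<-.166)&(P[...,0]>.33)&(P[...,0]<.7)]
for a in np.arange(.35,.66,.005):
    t=s[(s[:,0]>=a)&(s[:,0]<a+.005)]
    if len(t): print(a.round(3),t[:,2].max().round(3),end=' | ')
E
```

```text
px [447.  44.] n 1565 rect c [704.9 436.6] sz [ 17.3 102.3] ang 5.6 z [0.0161 0.0403 0.0579 0.0595] col [80. 67. 47.]
px [405.  53.] n 1189 rect c [668.9 429.1] sz [46.  47.3] ang 15.7 z [0.0178 0.0307 0.0517 0.0571] col [177. 173. 173.]
px [326. 102.] n 1642 rect c [568.5 369.4] sz [52.9 59.5] ang 17.7 z [0.0139 0.0163 0.0264 0.0277] col [221. 216. 177.]
px [224. 105.] n 1650 rect c [436.9 366. ] sz [52.5 59.6] ang 20.3 z [0.0139 0.0162 0.0263 0.0277] col [217. 201. 186.]
px [420. 118.] n 708 rect c [687.9 349.9] sz [66.8 64.2] ang 89.6 z [0.0127 0.0191 0.0229 0.0237] col [188. 183. 174.]
px [415. 118.] n 833 rect c [690.1 350.3] sz [48.4 47. ] ang 34.8 z [0.0122 0.0136 0.0156 0.0164] col [219.  92.  83.]
px [173. 216.] n 586 rect c [360.4 215.8] sz [ 13.9 102. ] ang 3.0 z [0.0126 0.0145 0.0167 0.0173] col [213. 148. 146.]
px [287. 279.] n 2163 rect c [526.  121.9] sz [ 44.3 138.6] ang 89.4 z [0.0127 0.0303 0.0552 0.0574] col [119. 118. 117.]
mat 11565 0.0044466540627339235 ((522.88330078125, 278.77783203125), (248.13754272460938, 191.87281799316406), 1.5695579051971436)
bench z 0.00022078510559342401
0.355 0.026 | 0.36 0.029 | 0.365 0.039 | 0.37 0.04 | 0.375 0.039 | 0.38 0.03 | 0.385 0.031 | 0.39 0.031 | 0.395 0.03 | 0.4 0.031 | 0.405 0.031 | 0.41 0.031 | 0.415 0.03 | 0.42 0.059 | 0.425 0.06 | 0.43 0.06 | 0.435 0.029 | 0.44 0.029 | 0.445 0.029 | 0.45 0.029 | 0.455 0.064 | 0.46 0.063 | 0.465 0.056 | 0.47 0.038 | 0.475 0.039 | 0.48 0.04 | 0.485 0.03 | 0.49 0.03 | 0.495 0.03 | 0.5 0.031 | 0.505 0.03 | 0.51 0.03 | 0.515 0.03 | 0.52 0.031 | 0.525 0.059 | 0.53 0.06 | 0.535 0.059 | 0.54 0.029 | 0.545 0.048 | 0.55 0.029 | 0.555 0.029 | 0.56 0.063 | 0.565 0.063 | 0.57 0.061 | 0.575 0.039 | 0.58 0.04 | 0.585 0.039 | 0.59 0.03 | 0.595 0.032 | 0.6 0.03 | 0.605 0.03 | 0.61 0.03 | 0.615 0.031 | 0.62 0.03 | 0.625 0.03 | 0.63 0.055 | 0.645 0.027 | 0.65 0.049 | 0.655 0.049 | 0.66 0.048 |
```

```bash
python3 - <<'E'
from h import *
for n in ['scene','side']:
    P=cloud(shot(n)).reshape(-1,3)
    for y in np.arange(-.35,.45,.1):
        q=P[(abs(P[:,1]-y)<.05)&(P[:,2]>.14)&(P[:,0]>.635)&(P[:,0]<.85)]
        if len(q): print(n,y.round(2),'xmin',np.percentile(q[:,0],1).round(3),'zmax',[q[(q[:,0]<x)][:,2].max().round(3) if (q[:,0]<x).any() else None for x in (.7,.72,.75,.8)])
E
```

```text
scene -0.35 xmin 0.695 zmax [np.float64(0.201), np.float64(0.201), np.float64(0.208), np.float64(0.215)]
scene -0.25 xmin 0.695 zmax [np.float64(0.201), np.float64(0.202), np.float64(0.203), np.float64(0.214)]
scene -0.15 xmin 0.695 zmax [np.float64(0.202), np.float64(0.202), np.float64(0.202), np.float64(0.203)]
scene -0.05 xmin 0.695 zmax [np.float64(0.201), np.float64(0.202), np.float64(0.203), np.float64(0.257)]
scene 0.05 xmin 0.695 zmax [np.float64(0.2), np.float64(0.203), np.float64(0.203), np.float64(0.203)]
scene 0.15 xmin 0.695 zmax [np.float64(0.201), np.float64(0.202), np.float64(0.203), np.float64(0.203)]
scene 0.25 xmin 0.695 zmax [np.float64(0.201), np.float64(0.202), np.float64(0.272), np.float64(0.272)]
scene 0.35 xmin 0.696 zmax [np.float64(0.202), np.float64(0.203), np.float64(0.28), np.float64(0.28)]
side -0.35 xmin 0.748 zmax [None, np.float64(0.176), np.float64(0.176), np.float64(0.214)]
side -0.25 xmin 0.702 zmax [None, np.float64(0.203), np.float64(0.203), np.float64(0.213)]
side -0.15 xmin 0.7 zmax [np.float64(0.201), np.float64(0.203), np.float64(0.203), np.float64(0.204)]
side -0.05 xmin 0.7 zmax [np.float64(0.201), np.float64(0.203), np.float64(0.203), np.float64(0.203)]
side 0.05 xmin 0.7 zmax [np.float64(0.195), np.float64(0.204), np.float64(0.204), np.float64(0.204)]
side 0.15 xmin 0.7 zmax [np.float64(0.195), np.float64(0.203), np.float64(0.203), np.float64(0.203)]
side 0.25 xmin 0.7 zmax [np.float64(0.198), np.float64(0.203), np.float64(0.277), np.float64(0.277)]
side 0.35 xmin 0.7 zmax [np.float64(0.201), np.float64(0.203), np.float64(0.28), np.float64(0.28)]
```

>>> {"fn": "arm_command", "kwargs": {"targets": [[[0.01,0.01,0,0,0,-8.5,-1],[0.02,0.02,0,0,0,-17,-1],[0.03,0.03,0,0,0,-25.5,-1],[0.04,0.04,0,0,0,-34,-1],[0.05,0.05,0,0,0,-42.5,-1],[0.06,0.05,0.02,0,0,-51,-1],[0.07,0.05,0.04,0,0,-59.5,-1],[0.07,0.05,0.06,0,0,-68,-1],[0.07,0.05,0.07,0,0,-76.5,-1],[0.07,0.05,0.08,0,0,-85,-1]]]}}

```text
time_s: 5.8
tool_pos: [0.5536, 0.3664, 0.2684]
tool_rot: [-180.0, -0.0, 175.0]
force: [0.5, 0.4, -0.6]
grip_width: 0.0871
```

```bash
python3 - <<'E'
from mod import *
print(get_obs()['qpos'].round())
plan([.6,.38,.22],198)
E
```

```text
[  9.  36. -71.  75.  33.  91.  28.]
shift [-0.0451  0.0177  0.0483] turn [ -0.04  -0.03 -23.04] minrows 2.7 q1,q7 [ 9. 28.] pos [0.5536 0.3664 0.2684] yaw [-1.7995e+02 -2.0000e-02  1.7496e+02]
```

>>> {"fn": "arm_command", "kwargs": {"targets": [[[-0.01,0.005,0.01,0,0,-8,-1],[-0.03,0.01,0.03,0,0,-16,-1],[-0.045,0.018,0.048,0,0,-23,-1],[-0.045,0.018,0.048,0,0,-23,-1],[-0.045,0.018,0.048,0,0,-23,-1]]]}}

```text
time_s: 6.3
tool_pos: [0.5994, 0.3805, 0.221]
tool_rot: [180.0, -0.1, -162.5]
force: [-0.0, 0.6, 0.1]
grip_width: 0.087
```

```bash
python3 - <<'E'
from mod import *
print(get_obs()['qpos'].round())
c=shot('wrist','w3')
np.savez('w3.npz',**{k:np.array(v) for k,v in c.items()})
print([(np.round(r['position']),round(r['conf'],2)) for r in search_frame('model_work','wrist')])
print([(np.round(r['position']),round(r['conf'],2)) for r in search_frame('model_upper','wrist')])
models(c,(.33,.72,.3,.45))
plan([.6,.38,.22],198)
E
```

```text
[  6.  44. -71.  72.  41.  91.  50.]
[(array([272., 149.]), 0.67)]
[(array([314.,  22.]), 0.67)]
px [313.  19.] n 2453 rect c [447.2 370. ] sz [31.8 59.1] ang 20.1 z [0.0138 0.0156 0.0255 0.0263] col [211. 196. 179.]
px [273. 149.] n 2685 rect c [568.7 370.2] sz [53. 58.] ang 17.8 z [0.0141 0.0162 0.0262 0.0277] col [216. 211. 171.]
px [221. 251.] n 2078 rect c [688.  350.4] sz [68.2 64. ] ang 89.8 z [0.0124 0.0144 0.0222 0.0229] col [141.  90.  84.]
px [297. 253.] n 1411 rect c [670.  428.1] sz [47.8 43.9] ang 0.6 z [0.0174 0.0311 0.053  0.0582] col [170. 165. 166.]
px [270. 287.] n 642 rect c [706.1 417.1] sz [17.6 63.5] ang 9.5 z [0.0147 0.0258 0.054  0.0568] col [83. 74. 59.]
shift [-0.0003 -0.0014  0.0029] turn [ 0.01  0.1  -0.38] minrows 0.1 q1,q7 [ 6. 50.] pos [0.5993 0.3812 0.2229] yaw [ 1.7999e+02  9.0000e-02 -1.6238e+02]
```

View pics/w3.png

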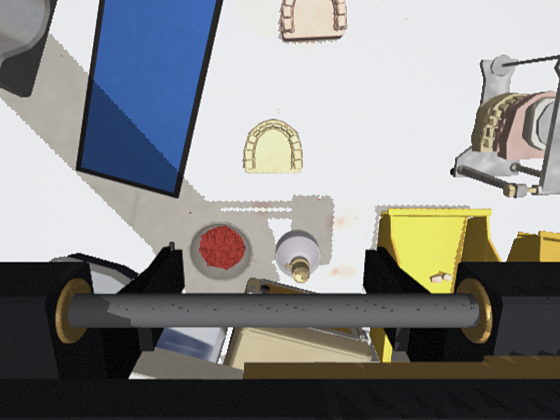

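```bash
python3 - <<'E'
from mod import *
plan([.5687,.370,.06],197.8)
plan([.5687,.370,.005],197.8)
E
```

```text
shift [ 0.0328 -0.0015  0.1629] turn [ 0.01  0.1  -0.18] minrows 3.3 q1,q7 [ 6. 50.] pos [0.5993 0.3812 0.2229] yaw [ 1.7999e+02  9.0000e-02 -1.6238e+02]
shift [ 0.0329 -0.0015  0.2179] turn [ 0.01  0.1  -0.18] minrows 4.4 q1,q7 [ 6. 50.] pos [0.5993 0.3812 0.2229] yaw [ 1.7999e+02  9.0000e-02 -1.6238e+02]
```

>>> {"fn": "arm_command", "kwargs": {"targets": [[[0.02,-0.001,0.04,0,0,0,-1],[0.033,-0.0015,0.08,0,0,0,-1],[0.033,-0.0015,0.12,0,0,0,-1],[0.033,-0.0015,0.15,0,0,0,-1],[0.033,-0.0015,0.17,0,0,0,-1],[0.033,-0.0015,0.185,0,0,0,-1],[0.033,-0.0015,0.2,0,0,0,-1],[0.033,-0.0015,0.205,0,0,0,-1],[0.033,-0.0015,0.205,0,0,0,-1]]]}}

```text
time_s: 7.35
tool_pos: [0.5688, 0.3695, 0.0162]
tool_rot: [-180.0, -0.0, -162.3]
force: [0.4, -0.2, 0.1]
grip_width: 0.0871
```

```bash
python3 - <<'E'
from mod import *
print(get_obs()['qpos'].round(), get_obs()['force'])
plan([.5687,.370,.005],197.8)
E
```

```text
[  8.  50. -65.  89.  47.  72.  43.] [ 0.42673909 -0.17266422  0.05518303]
shift [-0.      0.0006  0.0112] turn [-0.   -0.01 -0.15] minrows 0.2 q1,q7 [ 8. 43.] pos [0.5688 0.3695 0.0162] yaw [-1.8000e+02 -1.0000e-02 -1.6235e+02]
```

Now down to 5 mm and close with 25 N.

>>> {"fn": "arm_command", "kwargs": {"targets": [[[0,0.0006,0.006,0,0,0,-1],[0,0.0006,0.011,0,0,0,-1],[0,0.0006,0.011,0,0,0,-1],[0,0.0006,0.011,0,0,0,1],[0,0.0006,0.011,0,0,0,1],[0,0.0006,0.011,0,0,0,1],[0,0.0006,0.011,0,0,0,1],[0,0.0006,0.011,0,0,0,1]]], "newtons": 25}}

```text
time_s: 8.15
tool_pos: [0.5688, 0.3699, 0.0054]
tool_rot: [-180.0, 0.0, -162.3]
force: [-0.3, -0.3, 0.5]
grip_width: 0.0557
```

```bash
python3 - <<'E'
from mod import *
print(get_obs()['grip_width'], get_obs()['force'])
plan([.53,.2,.2],178)
E
```

```text
0.05565861789544409 [-0.30111414 -0.31608278  0.50289324]
shift [ 0.0884 -0.1501 -0.1946] turn [-1.000e-02  1.000e-02  1.965e+01] minrows 5.2 q1,q7 [ 8. 43.] pos [0.5688 0.3699 0.0054] yaw [-1.7999e+02  1.0000e-02 -1.6235e+02]
```

>>> {"fn": "arm_command", "kwargs": {"targets": [[[0,0,-0.03,0,0,0,1],[0,0,-0.07,0,0,0,1],[0.01,-0.02,-0.11,0,0,2,1],[0.03,-0.05,-0.15,0,0,6,1],[0.05,-0.08,-0.18,0,0,10,1],[0.07,-0.11,-0.195,0,0,14,1],[0.08,-0.14,-0.195,0,0,18,1],[0.088,-0.15,-0.195,0,0,20,1],[0.088,-0.15,-0.195,0,0,20,1]]]}}

```text
time_s: 9.05
tool_pos: [0.5306, 0.1973, 0.2001]
tool_rot: [-179.8, 0.0, 177.4]
force: [0.6, 0.8, -0.7]
grip_width: 0.056
```

```bash
python3 - <<'E'
from mod import *
print(get_obs()['grip_width'], get_obs()['force'],get_obs()['qpos'].round())
plan([.4965,-.1728,.2],178.1)
E
```

```text
0.05601941202946628 [ 0.62033881  0.78448297 -0.67561787] [ 37.  26. -77.  95.  26.  79.  44.]
shift [ 0.0173 -0.3712  0.0012] turn [-0.17  0.03 -0.69] minrows 7.4 q1,q7 [37. 44.] pos [0.5306 0.1973 0.2001] yaw [-1.7983e+02  3.0000e-02  1.7741e+02]
```

>>> {"fn": "arm_command", "kwargs": {"targets": [[[0,-0.02,0,0,0,0,1],[0,-0.05,0,0,0,0,1],[0,-0.08,0,0,0,0,1],[0,-0.1,0,0,0,0,1],[0,-0.1,0,0,0,0,1]]]}}

```text
time_s: 9.55
tool_pos: [0.5266, 0.0978, 0.1998]
tool_rot: [-179.9, -0.0, 177.5]
force: [0.1, -0.9, -0.7]
grip_width: 0.0556
```

```bash
python3 - <<'E'
from mod import *
print(get_obs()['grip_width'], get_obs()['force'],get_obs()['qpos'].round(1))
plan([.4965,-.1728,.2],178.1)
E
```

```text
0.05564647522537678 [ 0.08395609 -0.92794621 -0.6998573 ] [ 52.1  20.1 -77.3  99.4  20.2  76.9  58.2]
shift [ 0.0182 -0.2716  0.0003] turn [-0.1  -0.02 -0.61] minrows 5.4 q1,q7 [52. 58.] pos [0.5266 0.0978 0.1998] yaw [-1.7990e+02 -2.0000e-02  1.7749e+02]
```

>>> {"fn": "arm_command", "kwargs": {"targets": [[[0.005,-0.04,0,0,0,0,1],[0.01,-0.09,0,0,0,0,1],[0.018,-0.14,0,0,0,-0.6,1],[0.018,-0.19,0,0,0,-0.6,1],[0.018,-0.23,0,0,0,-0.6,1],[0.018,-0.26,0,0,0,-0.6,1],[0.018,-0.2716,0,0,0,-0.6,1],[0.018,-0.2716,0,0,0,-0.6,1]]]}}

```text
time_s: 10.35
tool_pos: [0.4976, -0.1701, 0.2]
tool_rot: [179.9, 0.0, 178.2]
force: [-0.1, -0.2, -0.3]
grip_width: 0.0556
```

```bash
python3 - <<'E'
from rail import *
print(get_obs()['grip_width'], get_obs()['force'],get_obs()['qpos'].round(1))
c=shot('wrist','w4');jaws(c);railtop(c)
np.savez('w4.npz',**{k:np.array(v) for k,v in c.items()})
P=cloud(c)
s=P[(P[...,1]>-.186)&(P[...,1]<-.160)&(P[...,0]>.33)&(P[...,0]<.7)&(P[...,2]<.08)]
for a in np.arange(.35,.7,.003):
    t=s[(s[:,0]>=a)&(s[:,0]<a+.003)]
    if len(t): print(a.round(3),t[:,2].max().round(3),end=' | ')
plan([.4965,-.1728,.2],178.1)
E
```

```text
0.05561490174075149 [-0.08028385 -0.24370682 -0.29964615] [ 81.   15.2 -73.5 100.7  15.   75.4  92.5]
jaw px [270. 110.] 516 topz 0.0593 xmin/max 0.42 0.4325 y -0.1899 -0.1522 mean [ 0.428  -0.1709  0.0601]
jaw px [270. 335.] 274 topz 0.0592 xmin/max 0.42 0.641 y -0.1958 -0.1581 mean [ 0.6358 -0.1772  0.0592]
seat n 6365 z 0.0283616870191038 ((518.2835693359375, -173.55702209472656), (44.10112380981445, 318.7054748535156), 88.22248840332031)
0.356 0.027 | 0.359 0.029 | 0.362 0.03 | 0.365 0.038 | 0.368 0.04 | 0.371 0.04 | 0.374 0.04 | 0.377 0.039 | 0.38 0.03 | 0.383 0.031 | 0.386 0.031 | 0.389 0.03 | 0.392 0.031 | 0.395 0.031 | 0.398 0.031 | 0.401 0.031 | 0.404 0.031 | 0.407 0.03 | 0.41 0.031 | 0.413 0.03 | 0.416 0.03 | 0.419 0.03 | 0.422 0.06 | 0.425 0.061 | 0.428 0.061 | 0.431 0.06 | 0.434 0.051 | 0.437 0.051 | 0.44 0.051 | 0.443 0.052 | 0.446 0.049 | 0.449 0.048 | 0.452 0.049 | 0.455 0.063 | 0.458 0.064 | 0.461 0.064 | 0.464 0.063 | 0.467 0.051 | 0.47 0.038 | 0.473 0.04 | 0.476 0.04 | 0.479 0.04 | 0.482 0.038 | 0.485 0.031 | 0.488 0.031 | 0.491 0.031 | 0.494 0.03 | 0.497 0.03 | 0.5 0.03 | 0.503 0.03 | 0.506 0.031 | 0.509 0.03 | 0.512 0.03 | 0.515 0.03 | 0.518 0.03 | 0.521 0.03 | 0.629 0.056 | 0.632 0.059 | 0.635 0.06 | 0.638 0.06 | 0.641 0.059 | 0.647 0.051 | 0.65 0.05 | 0.653 0.051 | 0.656 0.048 | 0.659 0.048 | 0.662 0.06 | 0.665 0.06 | shift [ 0.0012 -0.0048  0.0002] turn [0.12 0.02 0.28] minrows 0.1 q1,q7 [81. 92.] pos [ 0.4978 -0.1681  0.2002] yaw [1.7988e+02 2.0000e-02 1.7838e+02]
```

View pics/w4.png

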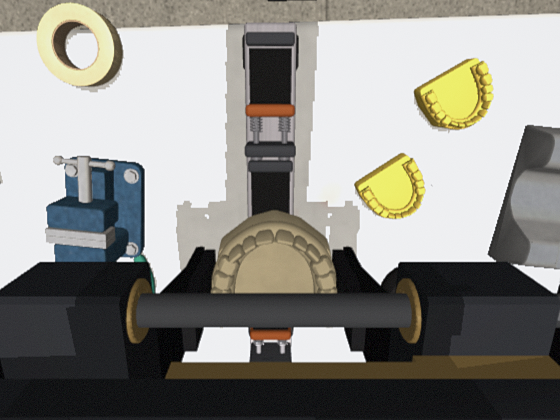

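```bash
python3 - <<'E'
from h import *
plan([.497,-.1733,.09],178.25)
E
```

```text
shift [ 0.0007 -0.0055  0.1102] turn [0.12 0.02 0.13] minrows 2.2 q1,q7 [81. 92.] pos [ 0.4978 -0.1681  0.2002] yaw [1.7988e+02 2.0000e-02 1.7838e+02]
```

>>> {"fn": "arm_command", "kwargs": {"targets": [[[0.0007,-0.005,0.03,0,0,0,1],[0.0007,-0.005,0.06,0,0,0,1],[0.0007,-0.005,0.09,0,0,0,1],[0.0007,-0.005,0.11,0,0,0,1],[0.0007,-0.005,0.11,0,0,0,1],[0.0007,-0.005,0.11,0,0,0,1]]]}}

```text
time_s: 11.0
tool_pos: [0.4972, -0.1727, 0.091]
tool_rot: [180.0, 0.0, 178.5]
force: [0.6, -0.4, -1.4]
grip_width: 0.0558
```

```bash
python3 - <<'E'
from h import *
print(get_obs()['force'],get_obs()['qpos'].round(1))
plan([.497,-.1733,.046],178.25)
E
```

```text
[ 0.62712919 -0.43409791 -1.3902162 ] [ 74.2  22.6 -67.4 107.9  23.   64.8  86.7]
shift [ 0.0002 -0.0006  0.045 ] turn [0.04 0.04 0.23] minrows 0.9 q1,q7 [74. 87.] pos [ 0.4972 -0.1727  0.091 ] yaw [1.7996e+02 4.0000e-02 1.7848e+02]
```

>>> {"fn": "arm_command", "kwargs": {"targets": [[[0,-0.0006,0.02,0,0,0,1],[0,-0.0006,0.035,0,0,0,1],[0,-0.0006,0.045,0,0,0,1],[0,-0.0006,0.045,0,0,0,1],[0,-0.0006,0.045,0,0,0,1]]]}}

```text
time_s: 11.5
tool_pos: [0.4966, -0.1757, 0.0457]
tool_rot: [180.0, 0.0, 178.3]
force: [0.2, -0.7, -1.1]
grip_width: 0.0557
```

>>> {"fn": "arm_command", "kwargs": {"targets": [[[-0.003,0,0,0,0,0,1],[-0.006,0,0,0,0,0,1],[-0.009,0,0,0,0,0,1],[-0.012,0,0,0,0,0,1],[-0.015,0,0,0,0,0,1],[-0.017,0,0,0,0,0,1],[-0.017,0,0,0,0,0,1],[-0.017,0,0,0,0,0,1]]]}}

```text
time_s: 12.3
tool_pos: [0.5127, -0.1766, 0.045]
tool_rot: [-180.0, -0.1, 178.2]
force: [-5.2, -0.9, 1.6]
grip_width: 0.0556
```

```bash
python3 - <<'E'
from rail import *
print(get_obs()['force'],get_obs()['grip_width'])
plan([.514,-.1736,.0335],178.25)
c=shot('wrist','w5')
s=shot('scene');i=s['img'][120:240,320:460];cv2.imwrite('pics/s5.png',cv2.resize(i,None,fx=5,fy=5,interpolation=cv2.INTER_CUBIC)[:,:,::-1])
E
```

```text
[-5.20573887 -0.92558407  1.56007099] 0.05556594154501929
shift [-0.0013  0.003   0.0115] turn [-0.02 -0.09 -0.  ] minrows 0.2 q1,q7 [69. 83.] pos [ 0.5127 -0.1766  0.045 ] yaw [-1.7998e+02 -9.0000e-02  1.7825e+02]
```

View pics/w5.png

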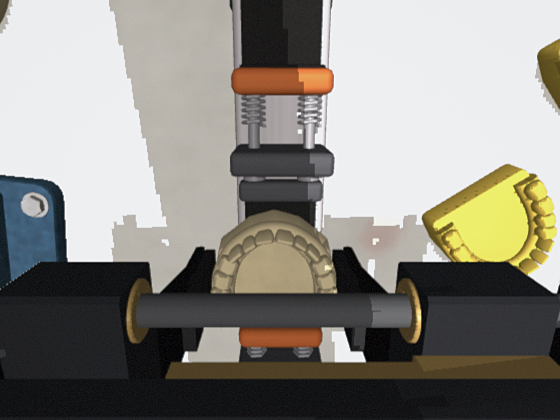

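View pics/s5.png

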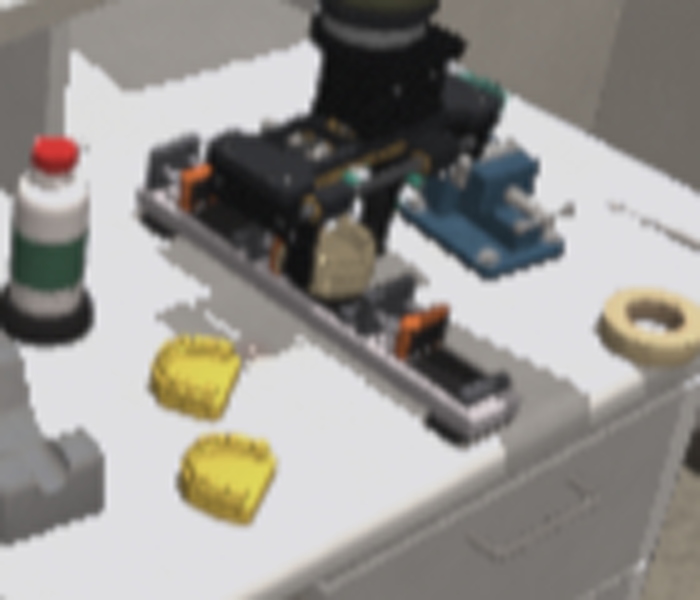

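>>> {"fn": "arm_command", "kwargs": {"targets": [[[-0.001,0.003,0,0,0,0,1],[-0.001,0.003,0.003,0,0,0,1],[-0.001,0.003,0.006,0,0,0,1],[-0.001,0.003,0.009,0,0,0,1],[-0.001,0.003,0.011,0,0,0,1],[-0.001,0.003,0.011,0,0,0,1],[-0.001,0.003,0.011,0,0,0,1]]]}}

```text
time_s: 13.1
tool_pos: [0.5134, -0.1733, 0.0338]
tool_rot: [180.0, -0.1, 178.2]
force: [-5.6, 0.2, 0.2]
grip_width: 0.0554
```

```bash
python3 - <<'E'
from rail import *
print(get_obs()['force'],get_obs()['grip_width'])
plan([.514,-.1736,.0335],178.25)
E
```

```text
[-5.59814399  0.22522458  0.23941672] 0.05538851120264741
shift [-0.0006 -0.0003  0.0003] turn [ 0.01 -0.12 -0.  ] minrows 0.0 q1,q7 [67. 82.] pos [ 0.5134 -0.1733  0.0338] yaw [ 1.7999e+02 -1.2000e-01  1.7825e+02]
```

>>> {"fn": "arm_command", "kwargs": {"targets": [[[0.001,0,0.0005,0,0,0,1],[0.0025,0,0.0005,0,0,0,1],[0.0025,0,0.0005,0,0,0,1],[0.0025,0,0.0005,0,0,0,0.2],[0.0025,0,0.0005,0,0,0,-1],[0.0025,0,0.0005,0,0,0,-1],[0.0025,0,0.0005,0,0,0,-1],[0.0025,0,0.0005,0,0,0,-1]]]}}

```text
time_s: 13.9
tool_pos: [0.513, -0.1734, 0.0343]
tool_rot: [-180.0, 0.1, 178.3]
force: [0.2, 0.2, 0.1]
grip_width: 0.0797
```

>>> {"fn": "arm_command", "kwargs": {"targets": [[[0,0,-0.01,0,0,0,-1],[0,0,-0.04,0,0,0,-1],[0,0,-0.08,0,0,0,-1],[0,0,-0.12,0,0,0,-1],[0,0,-0.16,0,0,0,-1],[0,0.03,-0.17,0,0,0,-1],[0,0.06,-0.17,0,0,0,-1],[0,0.08,-0.17,0,0,0,-1]]]}}

```text
time_s: 14.7
tool_pos: [0.5149, -0.0909, 0.2051]
tool_rot: [-179.9, 0.1, 178.4]
force: [-0.5, -0.4, 1.2]
grip_width: 0.0872
```

```bash
python3 - <<'E'
from mod import *
from rail import *
print(get_obs()['force'],get_obs()['grip_width'],get_obs()['qpos'].round(1))
c=shot('wrist','w6'); jaws(c)
s=shot('scene');i=s['img'][120:240,320:460];cv2.imwrite('pics/s6.png',cv2.resize(i,None,fx=5,fy=5,interpolation=cv2.INTER_CUBIC)[:,:,::-1])
models(s,(.33,.72,.28,.5))
plan([.437,.366,.25],200)
E
```

```text
[-0.52167874 -0.35914654  1.23752759] 0.08721153078550742 [ 73.1  14.1 -73.9 100.8  14.   75.6  84.5]
jaw px [171.  90.] 471 topz 0.0593 xmin/max 0.4232 0.433 y -0.1893 -0.1516 mean [ 0.4286 -0.1702  0.0581]
jaw px [181. 222.] 390 topz 0.0591 xmin/max 0.5358 0.545 y -0.1926 -0.1551 mean [ 0.5397 -0.1736  0.058 ]
px [194. 217.] n 592 rect c [677.9 441.2] sz [ 70.8 112.8] ang 3.2 z [0.0154 0.0346 0.0576 0.0596] col [124. 111.  95.]
shift [ 0.0886  0.4536 -0.046 ] turn [ -0.05   0.03 -21.41] minrows 9.3 q1,q7 [73. 85.] pos [ 0.5145 -0.0897  0.2043] yaw [-1.7996e+02  4.0000e-02  1.7859e+02]
```

View pics/w6.png

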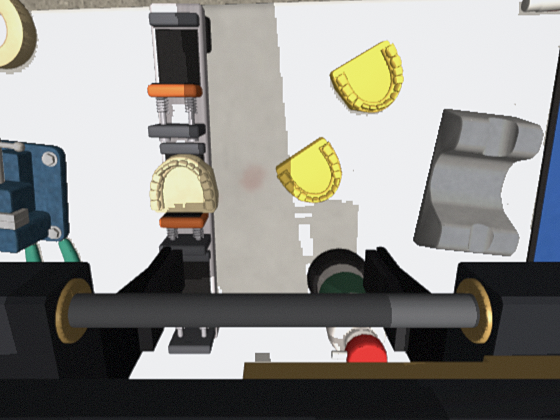

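View pics/s6.png

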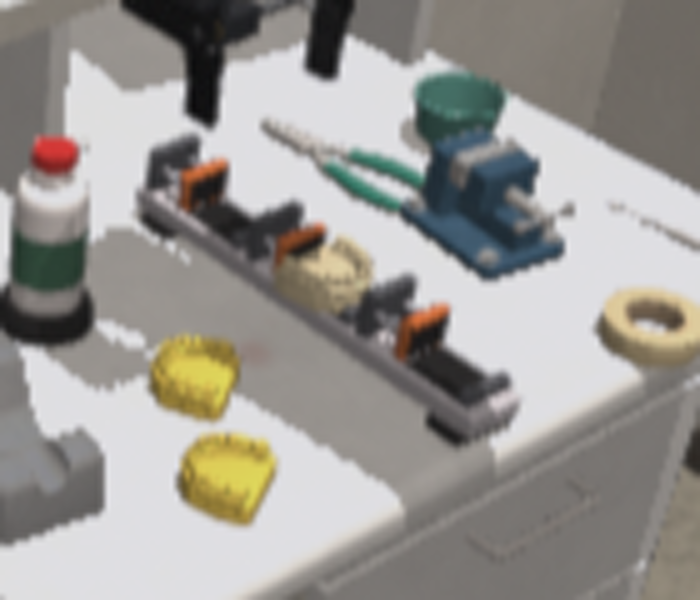

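>>> {"fn": "arm_command", "kwargs": {"targets": [[[0,0.03,-0.02,0,0,0,-1],[0,0.08,-0.03,0,0,-2,-1],[0.005,0.13,-0.03,0,0,-5,-1],[0.01,0.18,-0.03,0,0,-8,-1],[0.015,0.23,-0.03,0,0,-11,-1],[0.02,0.28,-0.03,0,0,-14,-1],[0.03,0.33,-0.03,0,0,-17,-1],[0.035,0.38,-0.03,0,0,-20,-1],[0.04,0.42,-0.03,0,0,-21,-1],[0.04,0.45,-0.03,0,0,-21,-1]]]}}

```text
time_s: 15.8
tool_pos: [0.4872, 0.3602, 0.2329]
tool_rot: [180.0, -0.1, -160.6]
force: [0.1, -1.4, 0.2]
grip_width: 0.0871
```

```bash
python3 - <<'E'
from mod import *
plan([.48,.36,.22],200)
print(get_obs()['qpos'].round(1))
c=shot('wrist','w7');models(c,(.33,.65,.3,.5))
print([(np.round(r['position']),round(r['conf'],2)) for r in search_frame('model_upper','wrist')])
E
```

```text
shift [0.0068 0.0022 0.0129] turn [ 0.04 -0.08 -0.57] minrows 0.3 q1,q7 [13. 52.] pos [0.4872 0.3602 0.2329] yaw [ 1.7997e+02 -8.0000e-02 -1.6057e+02]
[ 13.   27.2 -69.4  87.2  25.4  83.4  52.1]
px [296. 135.] n 2597 rect c [437.  366.3] sz [52.8 59.6] ang 21.2 z [0.014  0.0162 0.0262 0.0277] col [219. 203. 187.]
[(array([542., 247.]), 0.9), (array([296., 135.]), 0.81)]
```

View pics/w7.png

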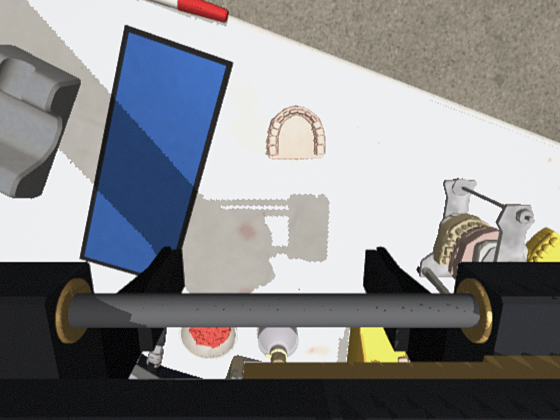

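```bash
python3 - <<'E'
from h import *
i=cv2.imread('pics/w7.png')[90:180,230:360];cv2.imwrite('pics/pinkc.png',cv2.resize(i,None,fx=5,fy=5,interpolation=cv2.INTER_CUBIC))
s=cv2.imread('pics/side0.png')
print('near',s[256:266,268:282].mean((0,1)),'far',s[360:372,148:160].mean((0,1)),'tan',s[244:252,230:240].mean((0,1)))
plan([.437,.3663,.06],201)
E
```

```text
near [138.32857143 160.03571429 202.35      ] far [140.82638889 162.66666667 200.30555556] tan [125.275  184.7875 209.375 ]
shift [0.0445 0.0198 0.1731] turn [ 0.19 -0.07 -1.33] minrows 3.6 q1,q7 [13. 52.] pos [0.486  0.3622 0.233 ] yaw [ 1.7981e+02 -7.0000e-02 -1.6033e+02]
```

View pics/pinkc.png

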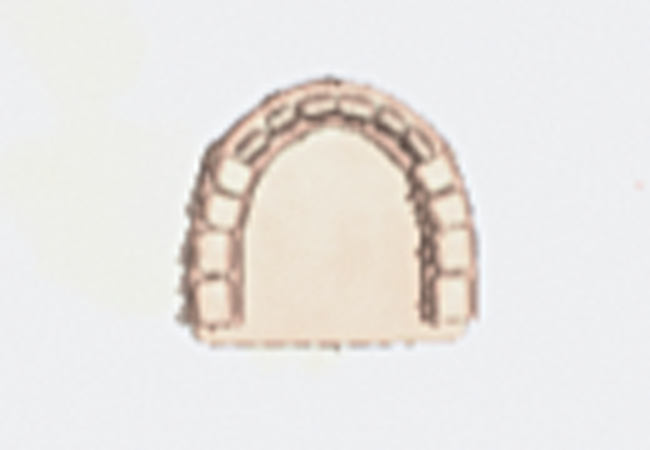

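>>> {"fn": "arm_command", "kwargs": {"targets": [[[0.02,0.01,0.03,0,0,-1.3,-1],[0.044,0.02,0.06,0,0,-1.3,-1],[0.044,0.02,0.1,0,0,-1.3,-1],[0.044,0.02,0.14,0,0,-1.3,-1],[0.044,0.02,0.17,0,0,-1.3,-1],[0.044,0.02,0.195,0,0,-1.3,-1],[0.044,0.02,0.21,0,0,-1.3,-1],[0.044,0.02,0.215,0,0,-1.3,-1],[0.044,0.02,0.215,0,0,-1.3,-1]]]}}

```text
time_s: 16.8
tool_pos: [0.4404, 0.3613, 0.0186]
tool_rot: [-180.0, -0.0, -159.5]
force: [0.9, -0.4, 0.9]
grip_width: 0.0872
```

```bash
python3 - <<'E'
from mod import *
print(get_obs()['qpos'].round(1))
plan([.437,.3663,.0054],201)
E
```

```text
[  7.6  34.5 -61.9 105.1  34.5  61.8  42.9]
shift [0.0014 0.0059 0.0132] turn [-0.02 -0.03 -0.5 ] minrows 0.3 q1,q7 [ 8. 43.] pos [0.4404 0.3613 0.0186] yaw [-1.7998e+02 -3.0000e-02 -1.5950e+02]
```

>>> {"fn": "arm_command", "kwargs": {"targets": [[[0.0014,0.006,0,0,0,-0.5,-1],[0.0014,0.006,0.006,0,0,-0.5,-1],[0.0014,0.006,0.012,0,0,-0.5,-1],[0.0014,0.006,0.012,0,0,-0.5,-1],[0.0014,0.006,0.012,0,0,-0.5,-1]]]}}

```text
time_s: 17.3
tool_pos: [0.4364, 0.367, 0.0066]
tool_rot: [-180.0, -0.0, -158.9]
force: [0.8, 0.2, 0.2]
grip_width: 0.0868
```

```bash
python3 - <<'E'
from mod import *
plan([.437,.3663,.0054],201)
E
```

```text
shift [-0.0003 -0.0009  0.0012] turn [-0.02 -0.02  0.06] minrows 0.0 q1,q7 [ 6. 42.] pos [0.4364 0.367  0.0066] yaw [-1.7998e+02 -2.0000e-02 -1.5894e+02]
```

>>> {"fn": "arm_command", "kwargs": {"targets": [[[0,-0.0009,0.001,0,0,0,-1],[0,-0.0009,0.001,0,0,0,1],[0,-0.0009,0.001,0,0,0,1],[0,-0.0009,0.001,0,0,0,1],[0,-0.0009,0.001,0,0,0,1],[0,-0.0009,0.001,0,0,0,1],[0,-0.0009,0.001,0,0,0,1]]], "newtons": 25}}

```text
time_s: 18.0
tool_pos: [0.4368, 0.3664, 0.0058]
tool_rot: [180.0, 0.0, -158.9]
force: [0.1, -0.1, -0.1]
grip_width: 0.0564
```

```bash
python3 - <<'E'
from mod import *
plan([.53,.1,.22],178)
E
```

```text
shift [ 0.0087 -0.282  -0.2143] turn [1.000e-02 1.000e-02 2.305e+01] minrows 7.1 q1,q7 [ 6. 42.] pos [0.4368 0.3664 0.0058] yaw [ 1.8000e+02  1.0000e-02 -1.5895e+02]
```

>>> {"fn": "arm_command", "kwargs": {"targets": [[[0,0,-0.03,0,0,0,1],[0,0,-0.07,0,0,0,1],[0.001,-0.02,-0.11,0,0,2,1],[0.002,-0.05,-0.15,0,0,5,1],[0.004,-0.09,-0.19,0,0,8,1],[0.005,-0.13,-0.214,0,0,11,1],[0.006,-0.17,-0.214,0,0,14,1],[0.007,-0.21,-0.214,0,0,17,1],[0.008,-0.25,-0.214,0,0,20,1],[0.009,-0.282,-0.214,0,0,23,1]]]}}

```text
time_s: 19.0
tool_pos: [0.5302, 0.0968, 0.2197]
tool_rot: [-179.9, 0.0, 177.8]
force: [0.6, 0.4, -0.1]
grip_width: 0.0564
```

```bash
python3 - <<'E'
from mod import *
print(get_obs()['qpos'].round(1),get_obs()['grip_width'])
plan([.602,-.1763,.2],178.25)
E
```

```text
[ 48.   15.3 -70.1  97.5  14.8  77.7  63.1] 0.05636960363636114
shift [-0.0822 -0.2701  0.0201] turn [-0.09  0.01 -0.45] minrows 5.7 q1,q7 [48. 63.] pos [0.5302 0.0968 0.2197] yaw [-1.7991e+02  1.0000e-02  1.7780e+02]
```

>>> {"fn": "arm_command", "kwargs": {"targets": [[[0,-0.04,0,0,0,-0.4,1],[-0.01,-0.08,0,0,0,-0.4,1],[-0.02,-0.12,0,0,0,-0.4,1],[-0.035,-0.16,0,0,0,-0.4,1],[-0.05,-0.2,0,0,0,-0.4,1],[-0.065,-0.24,0,0,0,-0.4,1],[-0.082,-0.27,0,0,0,-0.4,1],[-0.082,-0.27,0.01,0,0,-0.4,1],[-0.082,-0.27,0.02,0,0,-0.4,1],[-0.082,-0.27,0.02,0,0,-0.4,1]]]}}

```text
time_s: 20.0
tool_pos: [0.6011, -0.1709, 0.1979]
tool_rot: [179.9, -0.2, 178.6]
force: [0.2, -0.4, -0.9]
grip_width: 0.0565
```

```bash
python3 - <<'E'
from rail import *
print(get_obs()['qpos'].round(1),get_obs()['grip_width'])
plan([.602,-.1763,.09],178.25)
c=shot('wrist','w8');jaws(c)
E
```

```text
[ 58.8  27.6 -60.8  87.1  24.2  79.7  85. ] 0.05651364136262207
shift [-0.0014 -0.0055  0.1079] turn [ 0.08 -0.19  0.34] minrows 2.2 q1,q7 [59. 85.] pos [ 0.6011 -0.1709  0.1979] yaw [179.92  -0.19 178.59]
jaw px [267. 122.] 511 topz 0.0593 xmin/max 0.5361 0.5446 y -0.1931 -0.1561 mean [ 0.5403 -0.1745  0.0583]
```

View pics/w8.png

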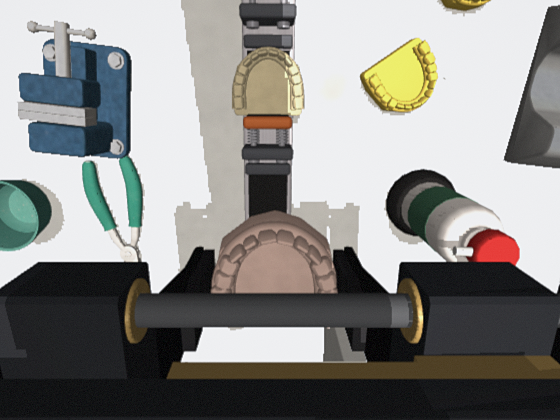

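>>> {"fn": "arm_command", "kwargs": {"targets": [[[-0.001,-0.003,0.02,0,0,0,1],[-0.001,-0.0045,0.05,0,0,0.3,1],[-0.001,-0.0045,0.08,0,0,0.3,1],[-0.001,-0.0045,0.1,0,0,0.3,1],[-0.001,-0.0045,0.108,0,0,0.3,1],[-0.001,-0.0045,0.108,0,0,0.3,1],[-0.001,-0.0045,0.108,0,0,0.3,1]]]}}

```text
time_s: 20.75
tool_pos: [0.6042, -0.1767, 0.0932]
tool_rot: [-180.0, 0.1, 178.2]
force: [0.6, -0.1, -0.1]
grip_width: 0.0564
```

```bash
python3 - <<'E'
from rail import *
print(get_obs()['force'])
plan([.602,-.1763,.046],178.25)
E
```

```text
[ 0.61604527 -0.14154336 -0.08780709]
shift [0.0023 0.0004 0.0472] turn [-0.03  0.11 -0.04] minrows 0.9 q1,q7 [57. 82.] pos [ 0.6042 -0.1767  0.0932] yaw [-1.7997e+02  1.1000e-01  1.7821e+02]
```

>>> {"fn": "arm_command", "kwargs": {"targets": [[[0.0022,0,0.01,0,0,0,1],[0.0022,0,0.03,0,0,0,1],[0.0022,0,0.042,0,0,0,1],[0.0022,0,0.047,0,0,0,1],[0.0022,0,0.047,0,0,0,1],[0.0022,0,0.047,0,0,0,1]]]}}

```text
time_s: 21.35
tool_pos: [0.6016, -0.1771, 0.0453]
tool_rot: [-180.0, 0.0, 178.2]
force: [0.4, 0.3, 0.1]
grip_width: 0.0565
```

```bash
python3 - <<'E'
from rail import *
print(get_obs()['force'])
plan([.619,-.1768,.046],178.25)
E
```

```text
[0.43391617 0.3164115  0.05563278]
shift [-0.0174  0.0009 -0.0006] turn [-0.    0.05 -0.09] minrows 0.3 q1,q7 [56. 80.] pos [ 0.6016 -0.1771  0.0453] yaw [-1.8000e+02  5.0000e-02  1.7816e+02]
```

>>> {"fn": "arm_command", "kwargs": {"targets": [[[-0.003,0,-0.0005,0,0,0,1],[-0.006,0,-0.0005,0,0,0,1],[-0.009,0,-0.0005,0,0,0,1],[-0.012,0,-0.0005,0,0,0,1],[-0.015,0,-0.0005,0,0,0,1],[-0.0185,0,-0.0005,0,0,0,1],[-0.0185,0,-0.0005,0,0,0,1],[-0.0185,0,-0.0005,0,0,0,1]]]}}

```text
time_s: 22.15
tool_pos: [0.6189, -0.1779, 0.045]
tool_rot: [-180.0, -0.1, 178.2]
force: [-5.0, 0.3, 1.4]
grip_width: 0.0564
```

```bash
python3 - <<'E'
from rail import *
print(get_obs()['force'],get_obs()['grip_width'])
plan([.619,-.1768,.0340],178.25)
E
```

```text
[-4.97476482  0.26001858  1.37904571] 0.05644749539251548
shift [-0.0001  0.0011  0.011 ] turn [-0.01 -0.12 -0.1 ] minrows 0.2 q1,q7 [54. 80.] pos [ 0.6189 -0.1779  0.045 ] yaw [-1.7999e+02 -1.2000e-01  1.7815e+02]
```

>>> {"fn": "arm_command", "kwargs": {"targets": [[[0,0.001,0.003,0,0,0,1],[0,0.001,0.006,0,0,0,1],[0,0.001,0.009,0,0,0,1],[0,0.001,0.011,0,0,0,1],[0,0.001,0.011,0,0,0,1],[0,0.001,0.011,0,0,0,1]]]}}

```text
time_s: 22.75
tool_pos: [0.6188, -0.1769, 0.0339]
tool_rot: [-180.0, -0.1, 178.2]
force: [-5.0, 0.4, 0.5]
grip_width: 0.0563
```

```bash
python3 - <<'E'
from rail import *
print(get_obs()['force'],get_obs()['grip_width'])
plan([.619,-.1768,.0340],178.25)
E
```

```text
[-4.9898292   0.43590432  0.5229641 ] 0.056307138269996386
shift [-0.0002  0.0001 -0.0001] turn [-0.02 -0.12 -0.1 ] minrows 0.0 q1,q7 [53. 79.] pos [ 0.6188 -0.1769  0.0339] yaw [-1.7998e+02 -1.2000e-01  1.7815e+02]
```

>>> {"fn": "arm_command", "kwargs": {"targets": [[[0.001,0,0,0,0,0,1],[0.0025,0,0,0,0,0,1],[0.0025,0,0,0,0,0,1],[0.0025,0,0,0,0,0,0.2],[0.0025,0,0,0,0,0,-1],[0.0025,0,0,0,0,0,-1],[0.0025,0,0,0,0,0,-1],[0.0025,0,0,0,0,0,-1],[0.0025,0,0,0,0,0,-1]]]}}

```text
time_s: 23.65
tool_pos: [0.6177, -0.1766, 0.0346]
tool_rot: [180.0, 0.1, 178.2]
force: [0.5, 0.0, 0.1]
grip_width: 0.0846
```

>>> {"fn": "arm_command", "kwargs": {"targets": [[[0,0,-0.01,0,0,0,-1],[0,0,-0.04,0,0,0,-1],[0,0,-0.08,0,0,0,-1],[0,0,-0.12,0,0,0,-1],[0,0,-0.16,0,0,0,-1],[0,0.03,-0.19,0,0,0,-1],[-0.01,0.06,-0.2,0,0,0,-1],[-0.02,0.08,-0.2,0,0,0,-1],[-0.02,0.08,-0.2,0,0,0,-1]]]}}

```text
time_s: 24.55
tool_pos: [0.6409, -0.0921, 0.2362]
tool_rot: [179.9, 0.2, 178.5]
force: [-0.9, 0.3, 0.5]
grip_width: 0.087
```

```bash
python3 - <<'E'
from rail import *
from mod import *
c=shot('wrist','w9');jaws(c);models(c,(.33,.72,-.25,-.1),.05,.061);red(c)
s=shot('scene');i=s['img'][120:240,320:460];cv2.imwrite('pics/s9.png',cv2.resize(i,None,fx=5,fy=5,interpolation=cv2.INTER_CUBIC)[:,:,::-1])
red(s)
plan([.6245,-.024,.17],178.25)
E
```

```text
jaw px [176.  74.] 387 topz 0.0595 xmin/max 0.5368 0.5445 y -0.1925 -0.1556 mean [ 0.5406 -0.1741  0.0584]
jaw px [184. 191.] 320 topz 0.0594 xmin/max 0.6404 0.6496 y -0.1963 -0.1589 mean [ 0.6451 -0.1771  0.0582]
px [175.  33.] n 1128 rect c [ 508.  -172.3] sz [56.3 45.3] ang 87.9 z [0.051  0.0535 0.0564 0.0576] col [134. 123.  97.]
px [177.  75.] n 631 rect c [ 541.5 -174.3] sz [39.8 12.5] ang 88.7 z [0.0533 0.0579 0.0595 0.0601] col [127.  70.  40.]
px [183. 155.] n 884 rect c [ 613.  -176.1] sz [56.6 44.8] ang 87.4 z [0.0509 0.0538 0.057  0.0576] col [156. 135. 123.]
px [185. 190.] n 522 rect c [ 646.3 -176.9] sz [38.9 13.6] ang 88.2 z [0.0526 0.0578 0.0595 0.0601] col [155.  90.  53.]
cap n 1216 z 0.1383618739645457 mid [ 0.6246981  -0.0251188   0.13795298] ext [0.02892661 0.02879419 0.00517158] mean [ 0.62458047 -0.02535679  0.13836822]
cap n 26 z 0.13571548951585732 mid [ 0.61965311 -0.02068549  0.13643747] ext [0.02472367 0.02538816 0.00390977] mean [ 0.61859175 -0.02129523  0.13648316]
shift [0.0175 0.0726 0.0646] turn [-0.04  0.02 -0.02] minrows 2.0 q1,q7 [49. 78.] pos [ 0.6398 -0.0971  0.2347] yaw [-1.7996e+02  2.0000e-02  1.7823e+02]
```

View pics/w9.png

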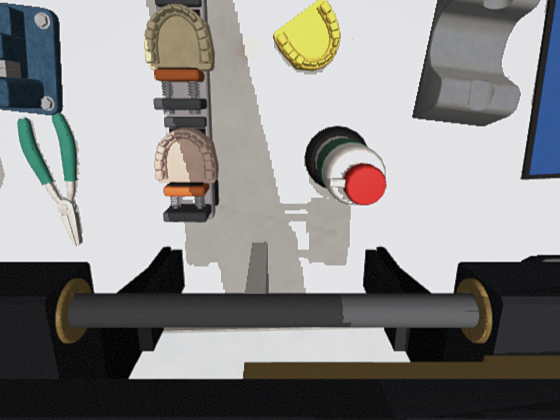

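View pics/s9.png

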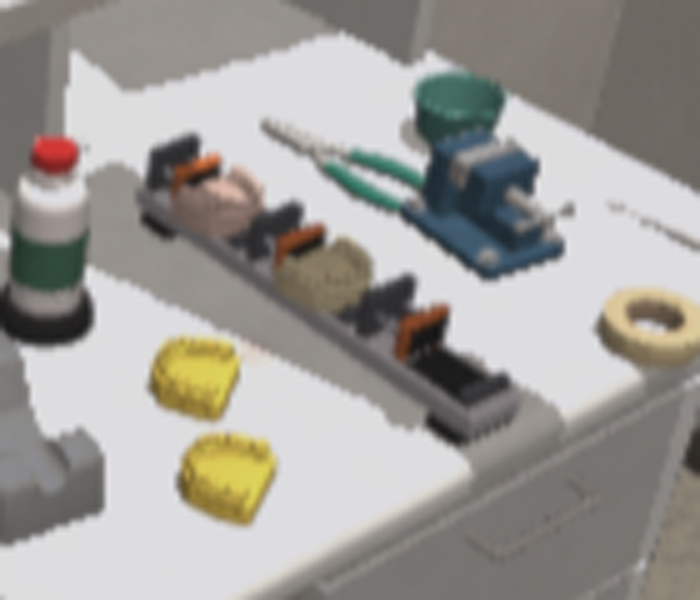

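>>> {"fn": "arm_command", "kwargs": {"targets": [[[0.005,0.02,0,0,0,0,1],[0.01,0.045,0.02,0,0,0,1],[0.0175,0.0705,0.04,0,0,0,1],[0.0175,0.0705,0.06,0,0,0,1],[0.0175,0.0705,0.07,0,0,0,1],[0.0175,0.0705,0.07,0,0,0,1],[0.0175,0.0705,0.07,0,0,0,1],[0.0175,0.0705,0.07,0,0,0,1]]]}}

```text
time_s: 25.45
tool_pos: [0.6253, -0.0271, 0.1653]
tool_rot: [180.0, 0.1, 178.1]
force: [0.5, -0.8, -0.9]
grip_width: 0.0307
```

```bash
python3 - <<'E'
from rail import *
print(get_obs()['force'],get_obs()['grip_width'])
plan([.6246,-.0253,.142],178.25)
E
```

```text
[ 0.54907945 -0.7950672  -0.93731054] 0.030747584467371296
shift [0.0007 0.0018 0.0233] turn [ 0.    0.09 -0.19] minrows 0.5 q1,q7 [45. 70.] pos [ 0.6253 -0.0271  0.1653] yaw [1.8000e+02 9.0000e-02 1.7806e+02]
```

Gripper still closing; wait as I approach.

>>> {"fn": "arm_command", "kwargs": {"targets": [[[0.0007,0.0018,0,0,0,0,1],[0.0007,0.0018,0,0,0,0,1],[0.0007,0.0018,0,0,0,0,1],[0.0007,0.0018,0.01,0,0,0,1],[0.0007,0.0018,0.018,0,0,0,1],[0.0007,0.0018,0.023,0,0,0,1],[0.0007,0.0018,0.023,0,0,0,1]]]}}

```text
time_s: 26.15
tool_pos: [0.6231, -0.0247, 0.1399]
tool_rot: [180.0, -0.1, 178.2]
force: [-0.3, 0.1, -0.1]
grip_width: 0.0003
```

```bash
python3 - <<'E'
from rail import *
print(get_obs()['force'],get_obs()['grip_width'])
plan([.6246,-.0253,.131],178.25)
E
```

```text
[-0.31585689  0.09769782 -0.1014569 ] 0.00026776222414142683
shift [-0.0015 -0.0006  0.0089] turn [ 0.   -0.12 -0.09] minrows 0.2 q1,q7 [45. 69.] pos [ 0.6231 -0.0247  0.1399] yaw [ 1.8000e+02 -1.2000e-01  1.7816e+02]
```

>>> {"fn": "arm_command", "kwargs": {"targets": [[[-0.0015,0,0.003,0,0,0,1],[-0.0015,0,0.006,0,0,0,1],[-0.0015,0,0.009,0,0,0,1],[-0.0015,0,0.01,0,0,0,1],[-0.0015,0,0.01,0,0,0,1],[-0.0015,0,0.01,0,0,0,1]]]}}

```text
time_s: 26.75
tool_pos: [0.6256, -0.0244, 0.1329]
tool_rot: [-180.0, 0.0, 178.2]
force: [-3.7, -0.3, 9.8]
grip_width: 0.0004
```

```bash
python3 - <<'E'
from rail import *
print(get_obs()['force'],get_obs()['tool_pos'])
E
```

```text
[-3.655499   -0.25406539  9.81204436] [ 0.62564191 -0.02441735  0.1329094 ]
```

>>> {"fn": "arm_command", "kwargs": {"targets": [[[0,0,0.0015,0,0,0,1],[0,0,0.0015,0,0,0,1],[0,0,0.0015,0,0,0,1],[0,0,0.0015,0,0,0,1]]]}}

```text
time_s: 27.15
tool_pos: [0.6257, -0.0244, 0.1328]
tool_rot: [-179.9, 0.1, 178.2]
force: [-6.8, -1.3, 16.9]
grip_width: 0.0003
```

>>> {"fn": "arm_command", "kwargs": {"targets": [[[0,0,-0.01,0,0,0,1],[0,0,-0.04,0,0,0,1],[0,0,-0.08,0,0,0,1],[0,-0.02,-0.11,0,0,0,-1],[0.005,-0.05,-0.11,0,0,0,-1],[0.005,-0.08,-0.11,0,0,0,-1],[0.005,-0.08,-0.11,0,0,0,-1],[0.005,-0.08,-0.11,0,0,0,-1]]]}}

```text
time_s: 27.95
tool_pos: [0.6177, -0.1054, 0.2394]
tool_rot: [180.0, -0.0, 178.0]
force: [0.4, 1.7, 0.6]
grip_width: 0.0325
```

```bash
python3 - <<'E'
from rail import *
from mod import *
c=shot('wrist','w10');jaws(c);models(c,(.33,.72,-.25,-.1),.05,.061);red(c)
plan([.6135,-.1768,.2],178.25)
E
```

```text
jaw px [194. 103.] 414 topz 0.0594 xmin/max 0.5359 0.5449 y -0.1927 -0.1553 mean [ 0.5404 -0.1738  0.0582]
jaw px [201. 214.] 307 topz 0.0594 xmin/max 0.5402 0.6488 y -0.1961 -0.1032 mean [ 0.6433 -0.1762  0.0627]
px [193.  63.] n 1019 rect c [ 508.  -172.6] sz [56.1 44.9] ang 88.1 z [0.051  0.0535 0.0565 0.0575] col [148. 137. 108.]
px [195. 103.] n 599 rect c [ 540.9 -173.9] sz [39.3 12.3] ang 88.1 z [0.0537 0.0579 0.0595 0.0602] col [140.  80.  49.]
px [200. 180.] n 810 rect c [ 613.1 -176.2] sz [56.5 45.2] ang 87.8 z [0.0513 0.0538 0.057  0.0579] col [170. 148. 136.]
px [202. 213.] n 512 rect c [ 646.6 -177.6] sz [40.3 14.6] ang 88.1 z [0.0521 0.0577 0.0594 0.06  ] col [131.  76.  48.]
cap n 1098 z 0.13837715350893837 mid [ 0.62466775 -0.0247778   0.13828056] ext [0.02743711 0.02823002 0.0057418 ] mean [ 0.62418756 -0.02538626  0.13838232]
shift [ 0.0019 -0.0731  0.0395] turn [ 0.05 -0.01 -0.09] minrows 1.7 q1,q7 [53. 79.] pos [ 0.6178 -0.1038  0.2395] yaw [ 1.7995e+02 -1.0000e-02  1.7816e+02]
```

View pics/w10.png

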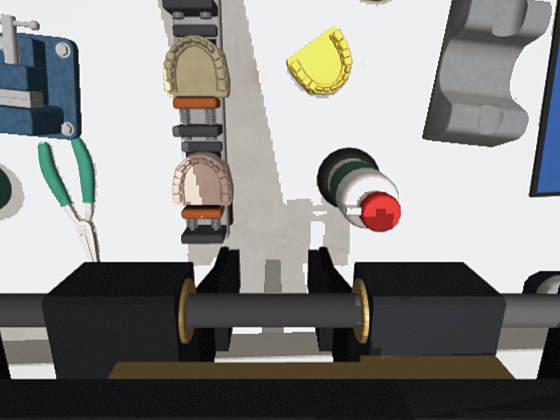

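>>> {"fn": "arm_command", "kwargs": {"targets": [[[0.0,-0.03,0,0,0,0,-1],[0.002,-0.06,0,0,0,0,-1],[0.002,-0.073,0.03,0,0,0,-1],[0.002,-0.073,0.06,0,0,0,-1],[0.002,-0.073,0.1,0,0,0,-1],[0.002,-0.073,0.13,0,0,0,-1],[0.002,-0.073,0.13,0,0,0,-1],[0.002,-0.073,0.13,0,0,0,-1]]]}}

```text
time_s: 28.8
tool_pos: [0.6139, -0.1758, 0.1103]
tool_rot: [180.0, 0.0, 178.3]
force: [0.2, 0.4, 1.0]
grip_width: 0.0864
```

```bash
python3 - <<'E'
from rail import *
print(get_obs()['force'],get_obs()['grip_width'])
plan([.6145,-.1768,.034],178.25)
d=np.load('w2.npz');c={k:d[k] for k in d}
P=cloud(c);hsv=cv2.cvtColor(c['img'],cv2.COLOR_RGB2HSV)
m=((hsv[...,0]>100)&(hsv[...,0]<125)&(hsv[...,1]>120)).astype(np.uint8)
n,l,s,ce=cv2.connectedComponentsWithStats(m);i=1+np.argmax(s[1:,4]);q=P[l==i]
print(len(q),np.median(q[:,2]),cv2.minAreaRect((q[:,:2]*1000).astype(np.float32)))
E
```

```text
[0.24551574 0.41552288 1.03922754] 0.08635180105306706
shift [-0.0006 -0.0011  0.0763] turn [0.05 0.01 0.02] minrows 1.5 q1,q7 [56. 82.] pos [ 0.6139 -0.1758  0.1103] yaw [1.7995e+02 1.0000e-02 1.7827e+02]
11656 0.004428847281458093 ((523.0208129882812, 278.344970703125), (249.44781494140625, 192.7015380859375), 1.493003010749817)
```

>>> {"fn": "arm_command", "kwargs": {"targets": [[[0,-0.001,0.03,0,0,0,-1],[0,-0.001,0.055,0,0,0,-1],[0,-0.001,0.07,0,0,0,-1],[0,-0.001,0.076,0,0,0,-1],[0,-0.001,0.076,0,0,0,-1],[0,-0.001,0.076,0,0,0,-1]]]}}

```text
time_s: 29.4
tool_pos: [0.6146, -0.1782, 0.0354]
tool_rot: [-180.0, 0.1, 178.2]
force: [0.3, -0.1, 0.1]
grip_width: 0.087
```

```bash
python3 - <<'E'
from rail import *
print(get_obs()['force'],get_obs()['grip_width'])
plan([.6145,-.1768,.034],178.25)
d=np.load('w2.npz');c={k:d[k] for k in d}
P=cloud(c);hsv=cv2.cvtColor(c['img'],cv2.COLOR_RGB2HSV)
m=((hsv[...,0]>100)&(hsv[...,0]<125)&(hsv[...,1]>120)).astype(np.uint8)
m=cv2.erode(m,np.ones((5,5)))
n,l,s,ce=cv2.connectedComponentsWithStats(m);i=1+np.argmax(s[1:,4]);q=P[l==i];q=q[abs(q[:,2]-.0044)<.003]
ys=q[:,1];print(s[i],np.percentile(q,[0,1,50,99,100],axis=0).round(3))
print(cv2.minAreaRect((q[:,:2]*1000).astype(np.float32)))
E
```

```text
[ 0.34683626 -0.08738532  0.11126594] 0.08702986440735457
shift [0.0002 0.0014 0.0014] turn [-0.03  0.13 -0.09] minrows 0.0 q1,q7 [54. 80.] pos [ 0.6146 -0.1782  0.0354] yaw [-1.7997e+02  1.3000e-01  1.7816e+02]
[  201   168   174    68 10651] [[0.402 0.183 0.001]
 [0.405 0.187 0.002]
 [0.524 0.234 0.004]
 [0.643 0.279 0.006]
 [0.646 0.282 0.007]]
((524.142822265625, 232.33065795898438), (243.20802307128906, 93.74240112304688), 1.3561913967132568)
```

>>> {"fn": "arm_command", "kwargs": {"targets": [[[0,0.0012,0.0012,0,0,0,-1],[0,0.0012,0.0012,0,0,0,1],[0,0.0012,0.0012,0,0,0,1],[0,0.0012,0.0012,0,0,0,1],[0,0.0012,0.0012,0,0,0,1],[0,0.0012,0.0012,0,0,0,1],[0,0.0012,0.0012,0,0,0,1]]], "newtons": 25}}

```text
time_s: 30.1
tool_pos: [0.6135, -0.1768, 0.0326]
tool_rot: [180.0, 0.0, 178.2]
force: [0.6, 1.2, 0.9]
grip_width: 0.0562
```

>>> {"fn": "arm_command", "kwargs": {"targets": [[[0,0,-0.01,0,0,0,1],[0,0,-0.02,0,0,0,1],[0,0,-0.03,0,0,0,1],[0,0,-0.05,0,0,0,1],[0,0,-0.08,0,0,0,1],[0,0,-0.12,0,0,0,1],[0,0,-0.16,0,0,0,1],[0,0,-0.18,0,0,0,1]]]}}

```text
time_s: 30.9
tool_pos: [0.6159, -0.1768, 0.2185]
tool_rot: [-179.9, 0.5, 178.2]
force: [0.8, 0.6, -0.5]
grip_width: 0.0563
```

```bash
python3 - <<'E'
from rail import *
print(get_obs()['force'],get_obs()['grip_width'],get_obs()['qpos'].round(1))
c=shot('wrist','w11')
plan([.579,.2335,.21],181.4)
E
```

```text
[ 0.76704135  0.56697553 -0.52808487] 0.056265827610146056 [ 57.5  28.2 -60.4  83.8  24.6  81.7  84.9]
shift [0.0512 0.409  0.009 ] turn [-0.19  0.62 -3.24] minrows 8.2 q1,q7 [57. 85.] pos [ 0.617  -0.1769  0.2208] yaw [-179.83    0.63  178.16]
```

View pics/w11.png

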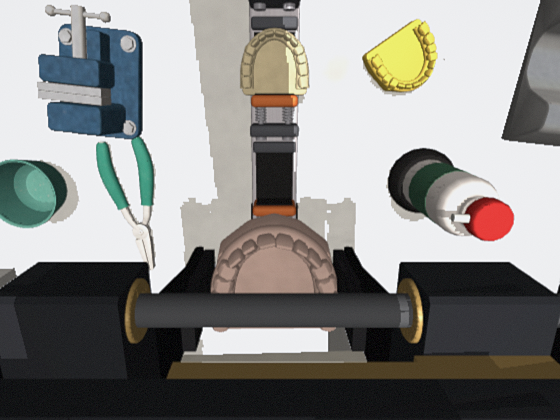

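>>> {"fn": "arm_command", "kwargs": {"targets": [[[0.02,0.02,0,0,0,0,1],[0.04,0.06,0,0,0,-0.5,1],[0.05,0.1,0,0,0,-1,1],[0.051,0.15,0,0,0,-1.5,1],[0.051,0.2,0,0,0,-2,1],[0.051,0.25,0,0,0,-2.5,1],[0.051,0.3,0,0,0,-3,1],[0.051,0.35,0,0,0,-3.2,1],[0.051,0.39,0,0,0,-3.2,1],[0.051,0.409,0,0,0,-3.2,1]]]}}

```text
time_s: 31.95
tool_pos: [0.5744, 0.2392, 0.2138]
tool_rot: [179.8, 0.1, -178.3]
force: [-0.2, 0.1, -0.7]
grip_width: 0.0562
```

```bash
python3 - <<'E'
from rail import *
print(get_obs()['force'],get_obs()['grip_width'],get_obs()['qpos'].round(1))
plan([.579,.2335,.05],181.4)
E
```

```text
[-0.17155869  0.12967258 -0.68830576] 0.056227787233655416 [ 22.8  27.8 -64.5  86.6  25.1  81.2  48.9]
shift [-0.0041 -0.0064  0.1638] turn [0.19 0.11 0.32] minrows 3.3 q1,q7 [23. 49.] pos [0.5744 0.2392 0.2138] yaw [ 1.7981e+02  1.1000e-01 -1.7828e+02]
```

>>> {"fn": "arm_command", "kwargs": {"targets": [[[-0.004,-0.005,0.03,0,0,0,1],[-0.004,-0.005,0.07,0,0,0,1],[-0.004,-0.005,0.11,0,0,0,1],[-0.004,-0.005,0.15,0,0,0,1],[-0.004,-0.005,0.18,0,0,0,1],[-0.004,-0.005,0.18,0,0,0,1],[-0.004,-0.005,0.18,0,0,0,1]]]}}

```text
time_s: 32.65
tool_pos: [0.5803, 0.229, 0.0336]
tool_rot: [179.9, 0.1, -178.6]
force: [0.2, 0.1, 0.1]
grip_width: 0.0562
```

```bash
python3 - <<'E'
from rail import *
print(get_obs()['force'])
plan([.579,.2335,.0095],181.4)
E
```

```text
[0.24195648 0.13523476 0.13404659]
shift [0.0012 0.0045 0.0241] turn [ 0.05  0.05 -0.04] minrows 0.5 q1,q7 [19. 44.] pos [0.5803 0.229  0.0336] yaw [ 1.7995e+02  5.0000e-02 -1.7864e+02]
```

>>> {"fn": "arm_command", "kwargs": {"targets": [[[0,0.003,0.01,0,0,0,1],[0,0.003,0.018,0,0,0,1],[0,0.003,0.022,0,0,0,1],[0,0.003,0.0235,0,0,0,1],[0,0.003,0.0235,0,0,0,1],[0,0.003,0.0235,0,0,0,1]]]}}

```text
time_s: 33.25
tool_pos: [0.5799, 0.2315, 0.0093]
tool_rot: [180.0, 0.0, -178.6]
force: [0.2, 0.4, -0.9]
grip_width: 0.0563
```

```bash
python3 - <<'E'
from rail import *
print(get_obs()['force'])
plan([.579,.2335,.009],181.4)
E
```

```text
[ 0.24579019  0.41975336 -0.88017993]
shift [0.0008 0.002  0.0003] turn [ 0.    0.02 -0.05] minrows 0.0 q1,q7 [18. 43.] pos [0.5799 0.2315 0.0093] yaw [ 1.8000e+02  2.0000e-02 -1.7865e+02]
```

>>> {"fn": "arm_command", "kwargs": {"targets": [[[0,0,0.0006,0,0,0,1],[0,0,0.0006,0,0,0,1],[0,0,0.0006,0,0,0,0.2],[0,0,0.0006,0,0,0,-1],[0,0,0.0006,0,0,0,-1],[0,0,0.0006,0,0,0,-1],[0,0,0.0006,0,0,0,-1],[0,0,0.0006,0,0,0,-1]]]}}

```text
time_s: 34.05
tool_pos: [0.5797, 0.2314, 0.0085]
tool_rot: [-180.0, 0.0, -178.6]
force: [0.0, 0.6, 0.2]
grip_width: 0.0843
```

>>> {"fn": "arm_command", "kwargs": {"targets": [[[0,0,-0.01,0,0,0,-1],[0,0,-0.04,0,0,0,-1],[0,0,-0.08,0,0,0,-1],[0,0,-0.12,0,0,0,-1],[0,0,-0.16,0,0,0,-1],[0,-0.03,-0.19,0,0,0,-1],[0,-0.07,-0.2,0,0,0,-1],[0,-0.08,-0.2,0,0,0,-1],[0,-0.08,-0.2,0,0,0,-1]]]}}

```text
time_s: 34.95
tool_pos: [0.5823, 0.1488, 0.2089]
tool_rot: [-179.9, 0.0, -178.9]
force: [-0.1, 0.6, 0.8]
grip_width: 0.087
```

```bash
python3 - <<'E'
from mod import *
c=shot('wrist','w12');models(c,(.35,.68,.16,.35))
print(get_obs()['qpos'].round(1))
plan([.509,-.1735,.2],178.25)
E
```

```text
px [358. 184.] n 2774 rect c [580.3 231.1] sz [52.4 58.8] ang 0.7 z [0.018  0.0201 0.0302 0.0318] col [211. 194. 179.]
[ 33.4  25.3 -65.4  90.   23.3  79.8  57.2]
shift [ 0.0797 -0.3228  0.0086] turn [ 0.   -0.    3.01] minrows 6.7 q1,q7 [33. 57.] pos [0.5815 0.151  0.2086] yaw [ 180.     -0.   -178.74]
```

View pics/w12.png

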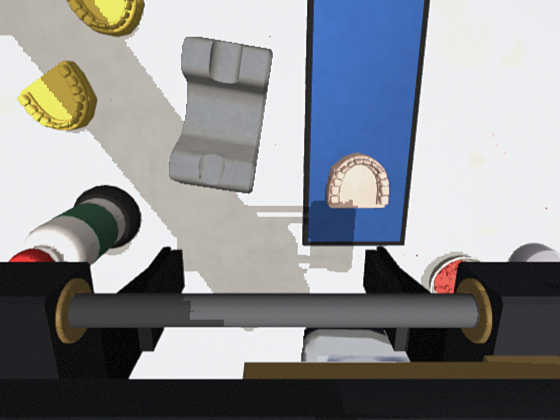

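>>> {"fn": "arm_command", "kwargs": {"targets": [[[0.02,-0.03,0,0,0,0,-1],[0.04,-0.07,0,0,0,1,-1],[0.06,-0.12,0,0,0,2,-1],[0.08,-0.17,0,0,0,3,-1],[0.08,-0.22,0,0,0,3,-1],[0.08,-0.27,0,0,0,3,-1],[0.08,-0.31,0,0,0,3,-1],[0.08,-0.323,0,0,0,3,-1],[0.08,-0.323,0.02,0,0,3,-1],[0.08,-0.323,0.03,0,0,3,-1]]]}}

```text
time_s: 36.0
tool_pos: [0.509, -0.1711, 0.1769]
tool_rot: [179.9, -0.1, 178.5]
force: [-0.5, -0.1, -0.3]
grip_width: 0.0869
```

```bash
python3 - <<'E'
from mod import *
from rail import jaws
c=shot('wrist','w13');models(c,(.47,.54,-.25,-.1),.05,.061);jaws(c)
print(get_obs()['qpos'].round(1))
plan([.509,-.1735,.08],178.25)
E
```

```text
px [271. 197.] n 1126 rect c [ 508.  -173.3] sz [56.6 45.2] ang 88.7 z [0.051  0.0535 0.0565 0.0573] col [145. 132. 104.]
px [270. 234.] n 454 rect c [ 536.8 -174.2] sz [ 6.3 38.9] ang 0.0 z [0.0509 0.0567 0.0591 0.0598] col [110.  60.  34.]
jaw px [270.  95.] 623 topz 0.0594 xmin/max 0.4235 0.4321 y -0.1898 -0.1524 mean [ 0.428  -0.1714  0.0601]
jaw px [270. 238.] 439 topz 0.0592 xmin/max 0.5358 0.5448 y -0.1936 -0.1558 mean [ 0.5398 -0.1745  0.0582]
jaw px [270. 340.] 332 topz 0.059 xmin/max 0.4317 0.6413 y -0.1961 -0.1586 mean [ 0.6356 -0.1773  0.0598]
[ 73.4  16.1 -65.8 101.1  15.2  73.   92.4]
shift [-0.0012 -0.0032  0.0957] turn [ 0.17 -0.2   0.29] minrows 1.9 q1,q7 [73. 92.] pos [ 0.5082 -0.1706  0.1757] yaw [179.83  -0.2  178.54]
```

View pics/w13.png

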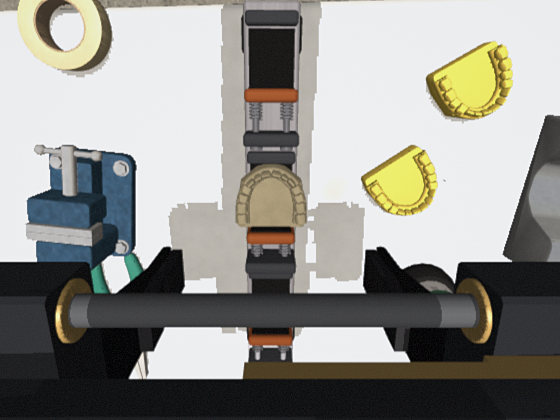

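>>> {"fn": "arm_command", "kwargs": {"targets": [[[0,-0.003,0.03,0,0,0.3,-1],[0,-0.003,0.06,0,0,0.3,-1],[0,-0.003,0.09,0,0,0.3,-1],[0,-0.003,0.12,0,0,0.3,-1],[0,-0.003,0.135,0,0,0.3,-1],[0,-0.003,0.14,0,0,0.3,-1],[0,-0.003,0.14,0,0,0.3,-1]]]}}

```text
time_s: 36.75
tool_pos: [0.5096, -0.1754, 0.0388]
tool_rot: [180.0, 0.0, 178.1]
force: [-0.1, -0.6, -0.1]
grip_width: 0.0871
```

```bash
python3 - <<'E'
from mod import *
print(get_obs()['force'])
plan([.509,-.1735,.034],178.25)
E
```

```text
[-0.09777179 -0.64512227 -0.10980927]
shift [0.0007 0.0019 0.0048] turn [ 0.02  0.01 -0.11] minrows 0.1 q1,q7 [66. 85.] pos [ 0.5096 -0.1754  0.0388] yaw [1.7998e+02 1.0000e-02 1.7814e+02]
```

>>> {"fn": "arm_command", "kwargs": {"targets": [[[0.0005,0.0015,0.0045,0,0,0,-1],[0.0005,0.0015,0.0045,0,0,0,-1],[0.0005,0.0015,0.0045,0,0,0,1],[0.0005,0.0015,0.0045,0,0,0,1],[0.0005,0.0015,0.0045,0,0,0,1],[0.0005,0.0015,0.0045,0,0,0,1],[0.0005,0.0015,0.0045,0,0,0,1],[0.0005,0.0015,0.0045,0,0,0,1]]], "newtons": 25}}

```text
time_s: 37.55
tool_pos: [0.5089, -0.1738, 0.034]
tool_rot: [179.9, 0.0, 178.1]
force: [0.3, 2.7, 1.0]
grip_width: 0.0559
```

>>> {"fn": "arm_command", "kwargs": {"targets": [[[0,0,-0.01,0,0,0,1],[0,0,-0.02,0,0,0,1],[0,0,-0.03,0,0,0,1],[0,0,-0.05,0,0,0,1],[0,0,-0.08,0,0,0,1],[0,0,-0.12,0,0,0,1],[0,0,-0.16,0,0,0,1],[0,0,-0.18,0,0,0,1]]]}}

```text
time_s: 38.35
tool_pos: [0.5112, -0.1752, 0.219]
tool_rot: [-179.8, 0.4, 178.1]
force: [-0.1, 0.1, -1.3]
grip_width: 0.0553
```

```bash
python3 - <<'E'
from mod import *
print(get_obs()['force'],get_obs()['grip_width'],get_obs()['qpos'].round(1))
plan([.469,.2315,.21],181.4)
E
```

```text
[-0.13029109  0.08596603 -1.34720409] 0.055336655243149395 [ 75.4  13.7 -67.2  97.7  13.2  76.8  94. ]
shift [0.0559 0.405  0.0071] turn [-0.23  0.37 -3.33] minrows 8.2 q1,q7 [75. 94.] pos [ 0.5112 -0.1752  0.219 ] yaw [-179.78    0.37  178.07]
```

>>> {"fn": "arm_command", "kwargs": {"targets": [[[0,0.03,0,0,0,0,1],[0,0.07,0,0,0,0,1],[0.005,0.12,0,0,0,-1,1],[0.01,0.17,0,0,0,-2,1],[0.015,0.22,0,0,0,-3,1],[0.025,0.27,0,0,0,-3.3,1],[0.035,0.32,0,0,0,-3.3,1],[0.045,0.36,0,0,0,-3.3,1],[0.056,0.395,0,0,0,-3.3,1],[0.056,0.405,0,0,0,-3.3,1]]]}}

```text
time_s: 39.35
tool_pos: [0.4646, 0.2378, 0.2159]
tool_rot: [179.9, 0.2, -178.2]
force: [-0.3, 0.5, -1.1]
grip_width: 0.0556
```

```bash
python3 - <<'E'
from mod import *
print(get_obs()['force'],get_obs()['grip_width'],get_obs()['qpos'].round(1))
plan([.469,.2315,.035],181.4)
c=shot('wrist','w14')
E
```

```text
[-0.33561141  0.51972759 -1.07985727] 0.05559754831048665 [ 37.1  13.1 -74.6 100.1  13.   76.5  51.6]
shift [-0.0037 -0.0068  0.1809] turn [0.11 0.17 0.42] minrows 3.6 q1,q7 [37. 52.] pos [0.4646 0.2378 0.2159] yaw [ 1.7989e+02  1.7000e-01 -1.7818e+02]
```

View pics/w14.png

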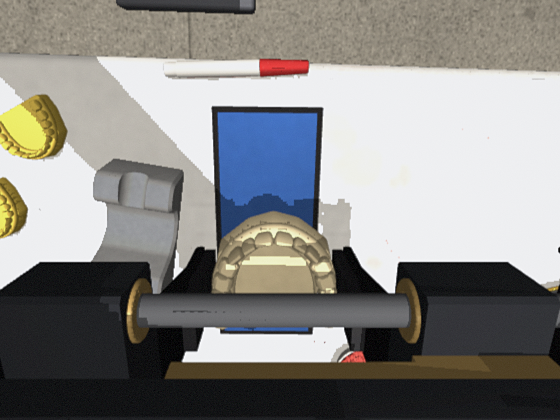

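```bash
python3 - <<'E'
from h import *
s=shot('side');i=s['img'][180:300,200:360];cv2.imwrite('pics/sd15.png',cv2.resize(i,None,fx=4.5,fy=4.5,interpolation=cv2.INTER_CUBIC)[:,:,::-1])
E
```

```text
(no output)
```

View pics/sd15.png

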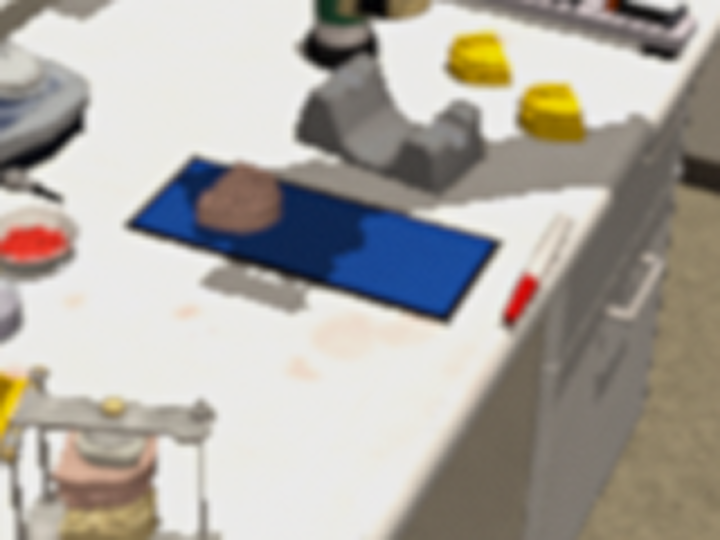

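>>> {"fn": "arm_command", "kwargs": {"targets": [[[-0.0035,-0.005,0.03,0,0,0,1],[-0.0035,-0.005,0.07,0,0,0,1],[-0.0035,-0.005,0.11,0,0,0,1],[-0.0035,-0.005,0.15,0,0,0,1],[-0.0035,-0.005,0.175,0,0,0,1],[-0.0035,-0.005,0.18,0,0,0,1],[-0.0035,-0.005,0.18,0,0,0,1]]]}}

```text
time_s: 40.15
tool_pos: [0.4708, 0.2259, 0.0343]
tool_rot: [-180.0, -0.0, -178.7]
force: [-0.2, 1.1, -0.7]
grip_width: 0.0555
```

```bash
python3 - <<'E'
from mod import *
print(get_obs()['force'])
plan([.469,.2315,.0102],181.4)
E
```

```text
[-0.21423641  1.1338249  -0.7257294 ]
shift [0.0017 0.0056 0.0241] turn [-0.01 -0.   -0.14] minrows 0.5 q1,q7 [25. 41.] pos [0.4708 0.2259 0.0343] yaw [-179.99   -0.   -178.74]
```

>>> {"fn": "arm_command", "kwargs": {"targets": [[[0.001,0.004,0.01,0,0,0,1],[0.001,0.004,0.018,0,0,0,1],[0.001,0.004,0.022,0,0,0,1],[0.001,0.004,0.0235,0,0,0,1],[0.001,0.004,0.0235,0,0,0,1],[0.001,0.004,0.0235,0,0,0,1]]]}}

```text
time_s: 40.75
tool_pos: [0.4692, 0.231, 0.0107]
tool_rot: [180.0, 0.0, -178.6]
force: [-0.0, 0.4, -0.5]
grip_width: 0.0558
```

```bash
python3 - <<'E'
from mod import *
print(get_obs()['force'])
plan([.469,.2315,.01],181.4)
E
```

```text
[-0.04451296  0.40503652 -0.47123098]
shift [0.0002 0.0005 0.0007] turn [ 0.    0.02 -0.04] minrows 0.0 q1,q7 [23. 39.] pos [0.4692 0.231  0.0107] yaw [ 1.8000e+02  2.0000e-02 -1.7864e+02]
```

>>> {"fn": "arm_command", "kwargs": {"targets": [[[0,0,0.0008,0,0,0,1],[0,0,0.0008,0,0,0,1],[0,0,0.0008,0,0,0,0.2],[0,0,0.0008,0,0,0,-1],[0,0,0.0008,0,0,0,-1],[0,0,0.0008,0,0,0,-1],[0,0,0.0008,0,0,0,-1],[0,0,0.0008,0,0,0,-1],[0,0,0.0008,0,0,0,-1]]]}}

```text
time_s: 41.65
tool_pos: [0.469, 0.2309, 0.0096]
tool_rot: [-180.0, -0.0, -178.6]
force: [-0.5, 0.2, -0.3]
grip_width: 0.0858
```

>>> {"fn": "arm_command", "kwargs": {"targets": [[[0,0,-0.01,0,0,0,-1],[0,0,-0.04,0,0,0,-1],[0,0,-0.08,0,0,0,-1],[0,0,-0.12,0,0,0,-1],[0,0,-0.16,0,0,0,-1],[-0.03,-0.02,-0.2,0,0,0,-1],[-0.06,-0.05,-0.24,0,0,0,-1],[-0.1,-0.08,-0.25,0,0,0,-1],[-0.12,-0.08,-0.25,0,0,0,-1],[-0.12,-0.08,-0.25,0,0,0,-1]]]}}

```text
time_s: 42.65
tool_pos: [0.5948, 0.1504, 0.2601]
tool_rot: [179.9, 0.1, -179.0]
force: [-0.2, 0.8, -0.2]
grip_width: 0.0874
```

```bash
python3 - <<'E'
from mod import *
c=shot('wrist','w16');models(c,(.35,.68,.16,.36))
s=shot('side');models(s,(.4,.64,.17,.3));i=s['img'][180:300,200:360];cv2.imwrite('pics/sd16.png',cv2.resize(i,None,fx=4.5,fy=4.5,interpolation=cv2.INTER_CUBIC)[:,:,::-1])
print(get_obs()['tool_pos'],get_obs()['grip_width'])
E
```

```text
px [354.  54.] n 2866 rect c [469.8 230. ] sz [53.1 59.1] ang 2.7 z [0.0179 0.0201 0.0301 0.0317] col [212. 207. 170.]
px [347. 163.] n 2220 rect c [580.9 230.6] sz [53.1 58.6] ang 3.3 z [0.018  0.0202 0.0302 0.0316] col [216. 199. 185.]
[0.59045217 0.15441818 0.2597309 ] 0.08693394999276134
```

View pics/w16.png

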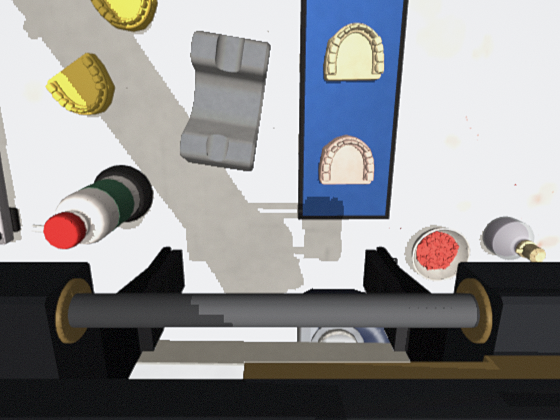

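View pics/sd16.png

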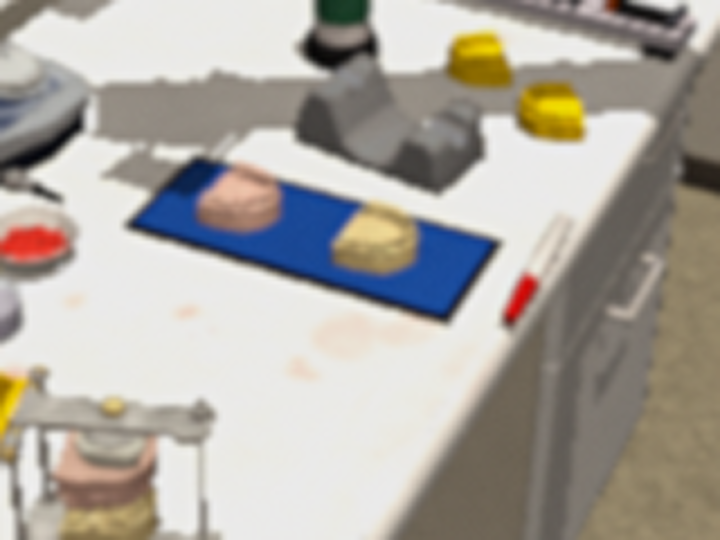

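```bash
python3 -c "
from cell import *
print(sign_off())"
```

```text
the job is handed in; nothing more can be done
None
```

The job is handed in, at about 43 s of the 210 s allowed. The hand-in reported no verdict.

**What I did:**
- I clamped the tan model in bay b and the pink model in bay c. No off-white model was found.
- With both clamped, I pressed the air can's red cap down. The tip stopped at z = 0.1328 m under about 17 N.
- I then took the models out and stood them on the blue mat.

**Clamp checks:** the jaws of bays b and c stood about 7 mm back with the models in (8 mm nominal). The tops of both models were level with each other.

**Cap check:** the cap was back up at 138.4 mm afterwards. Measured by the tip, it stopped about 0.4 mm short of the nominal full stroke. I count it as fully down because pressing harder, from 10 N to 17 N, moved it no further.

**Final check:** tan stands at about (0.470, 0.230) and pink at about (0.581, 0.231). Both are upright with tooth tops at 32 mm, about 28 mm over the 4 mm mat. They stand about 57 mm apart and well inside the mat edge, and the open gripper is clear of them.

**Doubts:**
- **Second pink model:** one of the same colour lies at about (0.51, 0.81), beyond the arm's 0.875 m reach. I took it for scenery and left it, along with the yellow look-alikes.
- **Side camera:** my automatic measurement found nothing in the last side-camera picture, though both models are plainly visible in it. The positions above come from the wrist camera alone.

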